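# Load the marking station with blanks and start it

## Robot

A 6-joint arm with a two-finger parallel gripper is mounted at the origin on the work surface. World frame = base frame: x ahead of the robot, y to its left, z up, the work surface at z = 0. Lengths are in mm, angles in rad, forces in N, time in s.
With the tool pointing down it reaches from about 300 to 775 mm from the base axis. Payload 14.6 kg.
Tool frame: the origin (TCP) lies on the front face of the gripper's body, between the roots of the fingers; the fingertips stand 97 mm ahead of it and the grasp point (between the pads) lies 78 mm ahead of it; z points along the fingers, y is the line along which they close (so a half turn about z gives the same grasp; the last joint's range is limited). The gripper opens to 94 mm and grips with 3 to 60 N. Pads are 16 mm wide; open, the fingers measure 119 mm over their backs; the gripper's body (75 mm by 177 mm) begins 78 mm behind the grasp point.
Start: joints at [1.128, 0.3, 1.521, -0, 1.321, -0.067], TCP at [201.856, 511.609, 302.646] pointing down, gripper open.
Joint ranges: [-3.03, 3.03], [-0.79, 2.21], [0.23, 2.52], [-1.04, 4.18], [0, 3.07], [-2.55, 2.55]. Speed limits (rad/s): [2.22, 2.22, 2.57, 3.14, 3.14, 3.14].

## Interface

Orientations are given as [roll, pitch, yaw] about the fixed x, y, z axes, in that order (R = Rz(yaw) Ry(pitch) Rx(roll)).
In Python, from cell import * gives the robot as it stands.
- The arm moves only by the tool carry_out, never from a script. Its arguments are lists of equal length, an entry for each row: "slide": the shift along the world's x, y, z scaled (see below), a list of three; "dr": the turn, a rotation vector about the world's x, y, z scaled (see below), a list of three; "gripper": the opening in per cent of the stroke, from 0 (shut) to 100 (fully open). A call has 1 to 10 rows; each row is the pose to reach, as a shift and turn from the pose commanded when the call began, turning the shorter way round; what a row does not reach only later rows make up. The controller multiplies each number of a shift by 0.25 m and each number of a turn by 360 degrees. A row lasts 1/12 s, in which the tool goes at most 41.7 mm and 7.16 degrees, less where a joint would pass 70% of its speed; a pose out of reach is approached as far as the arm can. A call with a number of a shift or a turn outside -1 to 1 is refused whole. A call with a gripper value outside its range is refused whole. The fingers move at their own pace and stop on an object; "newtons" is the grip in N (left out, the last holds). Time passes only in rows, so rows that repeat a pose let the fingers close. It gives the time, the measured TCP pose, the force, the opening and the grip force at its end, in the units of the state.
- read_state(): the state, without advancing time (a new reading comes with each control period).
- camera(name): name is "scene" or "top"; returns the picture (480x640x3 uint8, red, green, blue); there is no depth.
- camera_model(name): a dict with "vfov" (degrees; the focal length in pixels is half the picture's height over the tangent of half this angle, whatever the lens; pixels are square), "cx", "cy" (the principal point, pixels), "k1" (the pictures are not rectified: a ray, as slopes to the right and down, at radius r is drawn at 1 + k1 r^2 times it, then the intrinsics apply), "R" (3x3) and "t" (3): a world point X has camera coordinates R X + t. Camera axes: x right, y down, z forward; pixel columns grow to the right and rows downward; lengths in mm; the calibration is good to about 2 mm. A picture is of the moment at which its call begins. camera_model takes no time and is no camera call.
- sign_off(): hands the job in; it is judged then, once.
The state is a dict: "clock": time; "joints": joint angles; "qd": joint speeds; "effort": joint torques, N m; "eef_pos": TCP position; "eef_rot": TCP orientation; "wrist_force": force on the tool from outside, world axes, zero at the start; "moment": the same for the moment, N m; "finger_gap": finger opening in mm; "finger_force": force on a finger pad.
Only numpy, scipy, OpenCV 4.12 (cv2) and the standard library are available. Lean on these libraries where they do the work, as an engineer would, in place of code of your own. Each camera call takes 0.05 s, during which the arm holds its last target. There are 200 camera calls.

## Task

Take the plywood offcut off the bed plate and leave it in the open tray, and slide every round wooden blank across the plate, without lifting any of them off it, until each has dropped into a pocket of its own and lies flat on the pocket's floor. Only when all the blanks are seated, break the guard's locked stay by pushing its knuckle knob inwards past straight, lower the guard gently until it is fully shut, and then press the start button all the way down and let it go. Leave the other things on the bench alone.

Things in the scene. Friction and masses are not known exactly. Their poses are not given: they have to be found in the camera images.
- blank0: Round flat blank of pale wood, 80 mm diameter, 12 mm thick, 60 g, lying on the bed plate (all blanks are alike, any of them may go in any pocket). Origin: centre of its underside; z up. May be absent.
- blank1: Round flat blank of pale wood, 80 mm diameter, 12 mm thick, 60 g, lying on the bed plate (all blanks are alike, any of them may go in any pocket). Origin: centre of its underside; z up. May be absent.
- blank2: Round flat blank of pale wood, 80 mm diameter, 12 mm thick, 60 g, lying on the bed plate (all blanks are alike, any of them may go in any pocket). Origin: centre of its underside; z up. May be absent.
- blank3: Round flat blank of pale wood, 80 mm diameter, 12 mm thick, 60 g, lying on the bed plate (all blanks are alike, any of them may go in any pocket). Origin: centre of its underside; z up. May be absent.
- offcut: Plywood offcut, 110 (x) x 35 (y) x 30 mm (z), 80 g, lying on the bed plate across one or two of the pockets. Origin: centre of its underside.
- pocket0 (a point): Centre of the floor of a round pocket in the aluminium bed plate: 84 mm diameter, 6 mm deep (the plate's top is 6 mm above this point; a seated blank stands 6 mm proud). Four pockets in a row, 100 mm apart along the station's y axis, 0 at the -y end. Axes are the station's: x away from the robot towards the guard's hinge, y along the row, z up.
- pocket1 (a point): As pocket0, next in the row. The level plate reaches 240 mm from the row towards the robot (-x), has no rim there, and 80 mm in y past the outer pockets' centres.
- pocket2 (a point): As pocket0, third in the row. Nothing stands on the plate round the row but two small hinge brackets 70 mm and more beyond it in x, at the ends.
- pocket3 (a point): As pocket0, last in the row, at the +y end.
- tray_in (a point): Centre of the inner floor of the grey open tray that takes the offcut: inside 170 (x) x 115 (y) mm, walls 45 mm above this point, 5 mm thick, fixed to the bench. Axes are the tray's. It stands on one side of the station, the start panel on the other; which is which varies.
- guard_hinge (a point): Middle of the guard's hinge line, which runs along the station's y axis, 85 mm beyond the pocket row in x and 24 mm above the plate's top. Axes are the station's.
- guard_edge (a point): Middle of the guard's free edge, 145 mm from the hinge line. The guard is a clear panel in a dark steel frame, 400 mm wide (y), 145 mm from hinge to free edge, 12 mm thick (the hinge line and this point lie in its middle plane).
- guard (a joint): Guard angle (rad): 0 standing open, leaning 80 degrees up from shut and 10 degrees short of upright towards the robot; 1.396 fully shut (level over the pockets). Its hinge is stiff (about 0.4 N m) so that it stays where it is left, but it cannot be moved down while the stay is locked. Pushed down by its outer face near the free edge it needs up to 5 N.
- knuckle_knob (a point): Centre of the black knob on the knuckle of the two-link steel stay at the guard's -y end: 22 mm diameter, 50 mm long along the station's y, its inner end 18 mm outwards of the guard's end. To break the stay push the knob inwards, i.e. along station +x (away from the robot) and down at about 45 degrees; after some 5 mm it passes straight, then folds on with up to 12 N, drawing the guard down.
- knuckle (a joint): Fold of the stay's knuckle (rad): 0 locked against its stop, about 0.16 dead straight, larger as it folds (over 0.6, or some 19 mm of push: broken for good), about 3.1 with the guard shut.
- start_top (a point): Centre of the top of the round grey start button, 32 mm diameter, on a grey box 30 mm high; the button's top is 49 mm above the bench. Pressed straight down.
- start (a joint): Travel of the start button (m): 0 up, 0.007 fully down at 5 N; it springs back.
- tape: Bystander: roll of yellow tape, 96 mm diameter, 25 mm high.
- square: Bystander: workshop square lying flat, blade 200 x 28 mm, red stock 100 x 22 mm, 14 mm high.
- battery: Bystander: tool battery, 110 x 75 x 62 mm.
- cartridge: Bystander: round respirator cartridge, 90 mm diameter, 38 mm high.
- glue: Bystander: white glue bottle, 60 mm diameter, 160 mm high.
- tin: Bystander: steel tin, 76 mm diameter, 100 mm high.
Mind the look-alikes: they are no part of the job. What is shaped like the blank3 but blue or green is not meant.

How it is judged:
By the outcome, as a careful person would: the job done as asked, in the order asked, and still so for the second after the job is handed in, with the robot touching nothing.
Of blank0, blank1, blank2, blank3 only 3 to 4 are there at a start; the rules pass over those that are not, and their reading is None.
At some moment in a run one of blank0, blank1, blank2, blank3, offcut may be knocked a few centimetres aside while the robot is not near it.
Once in a run the grip may slacken for a moment while it holds something.
It also fails if it takes over 210 s, if anything falls off the work surface, if the arm or the gripper's body presses on something with over 40 N, if the wrist force passes 120 N, or if a joint passes its speed limit or range.

## Working session

There is one attempt and no reset: what is moved stays moved. The work goes in short steps, Python scripts to look and compute and a tool call to move; the robot and the scene stay as the last step left them, time stands still between calls to the robot, and variables do not carry over. Pictures are saved under pics/ and viewed, at most 14 in all, crops included, and the job is handed in when it is done.

Besides the shell and the picture viewer there is one more tool, called by a JSON object that holds its "name" and its "arguments". carry_out: Moves the arm, as the interface text tells. Its arguments: {"type":"object","properties":{"slide":{"type":"array","items":{"type":"array","items":{"type":"number","minimum":-1,"maximum":1}}},"dr":{"type":"array","items":{"type":"array","items":{"type":"number","minimum":-1,"maximum":1}}},"gripper":{"type":"array","items":{"type":"number"}},"newtons":{"type":"number"}},"required":["slide","dr","gripper"]}

```bash
ls; mkdir -p pics
python3 - <<'E'
from cell import *
import cv2
for n in("scene","top"):
    cv2.imwrite(f"pics/{n}0.png",camera(n)[:,:,::-1]); print(n,camera_model(n))
print(read_state())
E
```

```text
pics
scene {'vfov': 53.02397050002038, 'cx': 321.305888616974, 'cy': 239.73502885430955, 'k1': -0.08901312165119185, 'R': array([[ 0.86557825,  0.50051085, -0.01622288],
       [ 0.40336108, -0.71603495, -0.56973134],
       [-0.29677286,  0.48660338, -0.82167087]]), 't': array([-432.19661077, -131.61682258, 2016.74729995])}
top {'vfov': 48.160444743331745, 'cx': 320.17339407854115, 'cy': 240.5571130086381, 'k1': -0.1165477734265814, 'R': array([[-0.00892543, -0.99991997,  0.00896571],
       [-0.99707749,  0.00821903, -0.07595348],
       [ 0.07587372, -0.00961743, -0.99707105]]), 't': array([ -19.88188631,  504.43613583, 1593.29946657])}
{'clock': 0.1, 'joints': array([ 1.12841231e+00,  3.00405557e-01,  1.52153160e+00,  2.41666006e-06,
        1.32067757e+00, -6.65618378e-02]), 'qd': array([-0.00225703, -0.00134402, -0.00052082,  0.00098609,  0.00298595,
       -0.00040792]), 'effort': array([ 2.60922556e-03, -5.32640433e+01, -3.53287733e+01,  7.10062799e-02,
        2.35447695e-02, -5.40810038e-05]), 'eef_pos': array([201.7950338 , 511.4969048 , 302.14315563]), 'eef_rot': array([-3.14057300e+00, -7.03167533e-05,  2.76576984e+00]), 'wrist_force': array([-0.09860614, -0.37828429,  0.54615934]), 'moment': array([0.02932245, 0.03741913, 0.02369314]), 'finger_force': 0.0, 'finger_gap': 93.88625314167875}
```

View pics/top0.png

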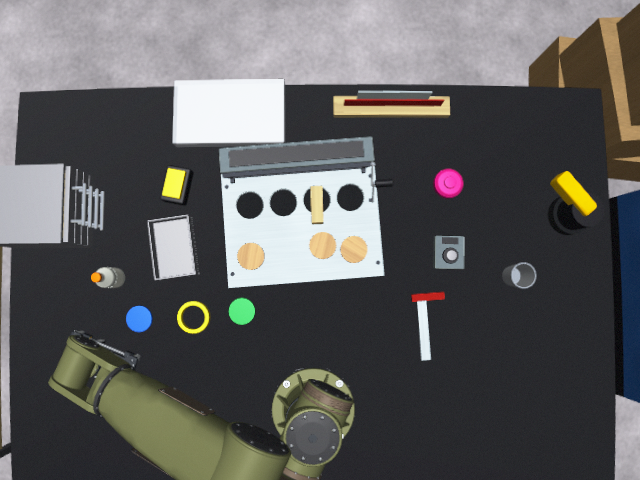

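View pics/scene0.png

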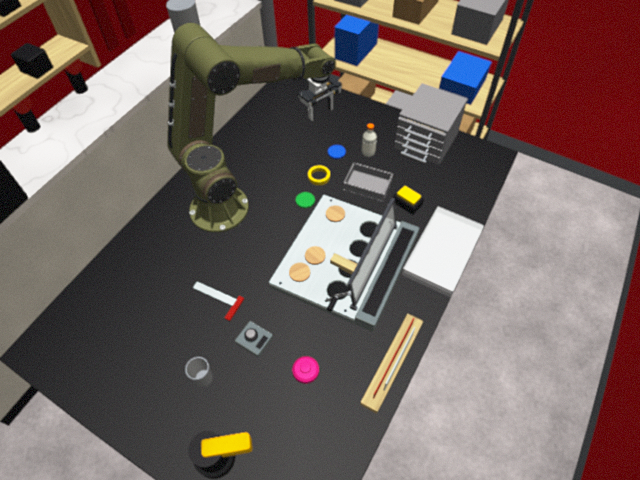

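```bash
cat > h.py <<'E'
from cell import *
import numpy as np, cv2
def K(n):
    m=camera_model(n); f=240/np.tan(np.radians(m["vfov"])/2); return m,f
def ray(n,u,v):
    m,f=K(n); d=np.array([(u-m["cx"])/f,(v-m["cy"])/f]); p=d.copy()
    for _ in range(20): p=d/(1+m["k1"]*(p@p))
    R=np.array(m["R"]); return -R.T@m["t"], R.T@np.array([p[0],p[1],1])
def onz(n,u,v,z):
    c,d=ray(n,u,v); return c+d*(z-c[2])/d[2]
def proj(n,X):
    m,f=K(n); q=np.array(m["R"])@X+m["t"]; p=q[:2]/q[2]; p=p*(1+m["k1"]*(p@p)); return p*f+[m["cx"],m["cy"]]
def tri(a,b):
    (c,d),(e,g)=ray("top",*a),ray("scene",*b)
    s=np.linalg.lstsq(np.c_[d,-g],e-c,rcond=None)[0]; P,Q=c+d*s[0],e+g*s[1]; return (P+Q)/2,np.linalg.norm(P-Q)
def blobs(mask,lo,hi):
    n,l,st,c=cv2.connectedComponentsWithStats(mask.astype(np.uint8))
    return [(c[i].round(1),st[i,4],st[i,2:4]) for i in range(1,n) if lo<st[i,4]<hi]
E
python3 - <<'E'
from h import *
np.set_printoptions(suppress=True,precision=1)
t=camera("top"); s=camera("scene")
c=cv2.resize(t[125:295,140:480],None,fx=2.35,fy=2.35,interpolation=cv2.INTER_CUBIC); cv2.imwrite("pics/t1.png",c[:,:,::-1])
c=cv2.resize(s[150:380,220:480],None,fx=2.6,fy=2.6,interpolation=cv2.INTER_CUBIC); cv2.imwrite("pics/s1.png",c[:,:,::-1])
for n,im in(("top",t),("scene",s)):
    hsv=cv2.cvtColor(im,cv2.COLOR_RGB2HSV); H,S,V=cv2.split(hsv)
    print(n,"wood",[b for b in blobs((H>8)&(H<25)&(S>50)&(V>150),60,3000)])
    roi=np.zeros_like(V,bool)
    if n=="top": roi[175:290,222:385]=1
    else: roi[200:310,280:400]=1
    print("dark",blobs((V<45)&roi,10,3000))
E
```

```text
top wood [(array([617.6,  77.5]), np.int32(1780), array([ 41, 124], dtype=int32)), (array([564.3,  42.6]), np.int32(166), array([17, 18], dtype=int32)), (array([560.2,  76.2]), np.int32(80), array([ 5, 28], dtype=int32)), (array([389.8, 107.9]), np.int32(1293), array([117,  19], dtype=int32)), (array([631.3, 158.8]), np.int32(63), array([22,  5], dtype=int32)), (array([571.9, 196.4]), np.int32(85), array([36, 45], dtype=int32)), (array([316.4, 203.8]), np.int32(369), array([12, 37], dtype=int32)), (array([322.2, 245. ]), np.int32(563), array([27, 27], dtype=int32)), (array([353.4, 249.1]), np.int32(566), array([27, 27], dtype=int32)), (array([250.4, 255.9]), np.int32(569), array([27, 27], dtype=int32)), (array([ 95.4, 276.8]), np.int32(83), array([10, 11], dtype=int32))]
dark [(array([380.2, 179.5]), np.int32(18), array([9, 4], dtype=int32)), (array([349.9, 197.5]), np.int32(460), array([25, 26], dtype=int32)), (array([380., 186.]), np.int32(33), array([10,  5], dtype=int32)), (array([283. , 202.7]), np.int32(469), array([25, 25], dtype=int32)), (array([307. , 200.2]), np.int32(81), 
[... 1567 characters left out ...]
(array([299.2, 271.7]), np.int32(320), array([21, 19], dtype=int32)), (array([390.3, 363.6]), np.int32(1592), array([62, 97], dtype=int32)), (array([225.5, 444.6]), np.int32(193), array([50, 25], dtype=int32))]
dark [(array([397.2, 202.5]), np.int32(29), array([5, 7], dtype=int32)), (array([367.4, 228.6]), np.int32(131), array([15, 13], dtype=int32)), (array([395.5, 251.7]), np.int32(90), array([11, 28], dtype=int32)), (array([357.4, 247.8]), np.int32(145), array([15, 14], dtype=int32)), (array([344.5, 273.4]), np.int32(31), array([10,  7], dtype=int32)), (array([336.3, 290.9]), np.int32(215), array([24, 28], dtype=int32)), (array([352.8, 300.4]), np.int32(14), array([ 3, 11], dtype=int32))]
```

View pics/t1.png

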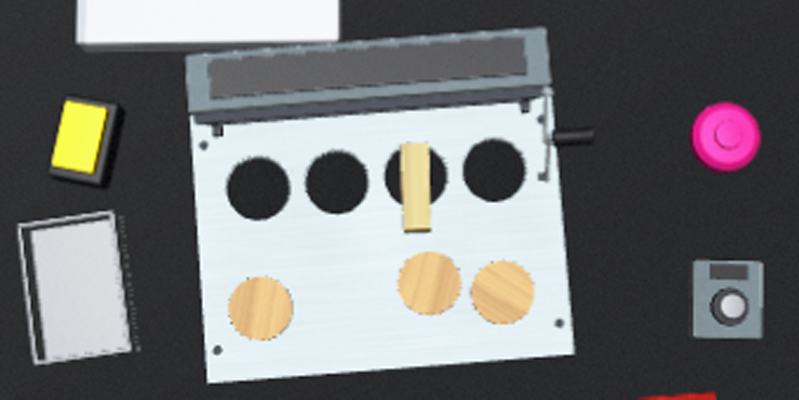

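View pics/s1.png

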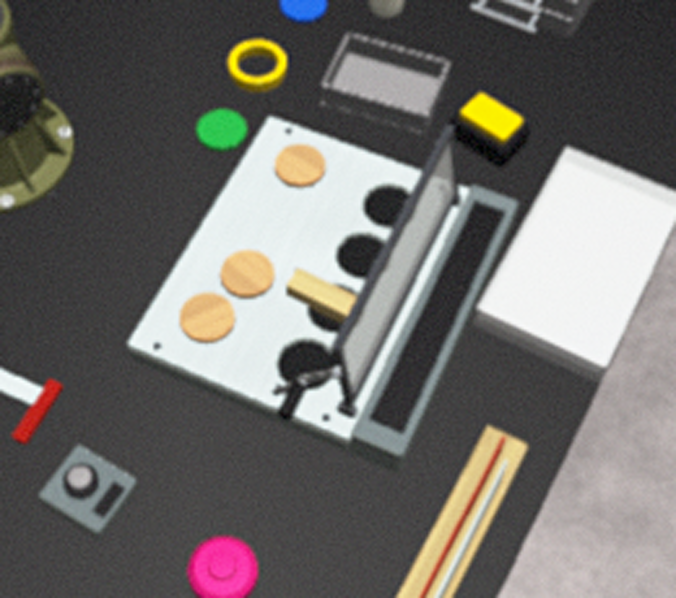

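Run:
```python
from h import *
np.set_printoptions(suppress=True,precision=1)
f=lambda x,y:(140+x/2.35,125+y/2.35); g=lambda x,y:(220+x/2.6,150+y/2.6)
T={"bA":((322.2,245),(314.7,254.8)),"bB":((353.4,249.1),(299.2,271.7)),"bC":((250.4,255.9),(335,213.2)),
"p3":((249.2,205.2),g(386,206)),"p2":((283,202.7),g(361,256)),
"hole1":(f(204,146),g(0,0)),"holeNL":(f(217,350),g(288,131)),"holeNR":(f(559,323),g(157,346)),
"start":(f(733,306),g(80,478)),"knobtip":(f(593,134),g(289,410)),"gL":(f(188,57),g(450,130)),"gR":(f(548,30),g(338,352)),
"box corner":(f(763,337),g(41,494))}
for k,v in T.items(): print(k,*tri(*v))
z=30
for h in (15,20,25,30,35):
    P=[onz("top",*p,h) for p in((249.2,205.2),(283,202.7),(349.9,197.5))]
    print(h,np.linalg.norm(P[0]-P[2])/3,P[0],P[1],P[2])
print("traycorners", [onz("top",*f(*p),50) for p in((18,225),(112,211),(131,352),(37,364))])
print("cams",[ray(n,320,240)[0] for n in("top","scene")])
```

```text
bA [488.6 -29.7  52.5] 0.1195144515701751
bB [ 476.  -121.3   51.4] 0.4105060582313087
bC [458.4 181.6  51.7] 0.38344469334996545
p3 [609.  185.9  39.8] 3.0780994910294677
p2 [616.8  85.8  39.2] 0.21788181755963915
hole1 [432.1 -42.2 733.7] 412.908238414178
holeNL [406.8 236.8  42.8] 2.3768392673448075
holeNR [ 437.2 -193.2   42.8] 2.7874476217777464
start [ 457.1 -414.    45.8] 4.784880752999907
knobtip [ 665.3 -226.9  125.2] 9.791065823901395
gL [704.  218.4 256.5] 57.22731518894587
gR [ 733.7 -175.2  267.8] 44.26604033358171
box corner [ 418.6 -455.1   30.9] 6.97343607403384
15 102.06362122892934 [613.8 189.8  15. ] [620.5  87.3  15. ] [ 634.8 -115.6   15. ]
20 101.74707121162346 [613.1 189.2  20. ] [619.7  87.   20. ] [ 634.1 -115.3   20. ]
25 101.43052119431762 [612.3 188.6  25. ] [619.   86.7  25. ] [ 633.3 -115.    25. ]
30 101.11397117701176 [611.6 188.   30. ] [618.3  86.4  30. ] [ 632.5 -114.6   30. ]
35 100.7974211597059 [610.9 187.4  35. ] [617.5  86.1  35. ] [ 631.7 -114.3   35. ]
traycorners [array([565.4, 490.1,  50. ]), array([582. , 369.2,  50. ]), array([403.8, 343.4,  50. ]), array([389.3, 463.1,  50. ])]
cams [array([ 381.9,   -8.7, 1627.1]), array([1025.7, -859.3, 1575.1])]
```

{"name": "carry_out", "arguments": {"slide": [[1,-1,0],[1,-1,0],[1,-1,0],[1,-1,0],[1,-1,0],[1,-1,0],[1,-1,0],[1,-1,0],[1,-1,0],[1,-1,0]], "dr": [[0,0,0.06],[0,0,0.06],[0,0,0.06],[0,0,0.06],[0,0,0.06],[0,0,0.06],[0,0,0.06],[0,0,0.06],[0,0,0.06],[0,0,0.06]], "gripper": [100,100,100,100,100,100,100,100,100,100]}}

```text
clock: 1.03
eef_pos: [454.8, 258.0, 302.4]
eef_rot: [-3.141, 0.0, 3.138]
wrist_force: [0.3, 0.5, 0.3]
finger_gap: 94.0
finger_force: 0.0
```

Run:
```python
from h import *
np.set_printoptions(suppress=True,precision=3)
t=camera("top");H,S,V=cv2.split(cv2.cvtColor(t,cv2.COLOR_RGB2HSV))
m=((H>8)&(H<25)&(S>50)&(V>150)).astype(np.uint8)
print([b for b in blobs(m,150,900)])
r=m[180:226,300:335]; c=max(cv2.findContours(r,0,2)[0],key=cv2.contourArea)
q=cv2.minAreaRect(c); b=cv2.boxPoints(q)+[300,180]; print(b,[onz("top",*x,70) for x in b])
for p in((322.2,245),(353.4,249.1),(250.4,255.9)): print(onz("top",*p,52))
```

```text
[(array([564.3,  42.6]), np.int32(166), array([17, 18], dtype=int32)), (array([316.5, 203.4]), np.int32(389), array([13, 37], dtype=int32)), (array([322.2, 245. ]), np.int32(563), array([27, 27], dtype=int32)), (array([353.4, 249. ]), np.int32(567), array([27, 27], dtype=int32)), (array([251.3, 255.9]), np.int32(523), array([23, 27], dtype=int32))]
[[310. 186.]
 [322. 186.]
 [322. 222.]
 [310. 222.]] [array([661.157,   4.693,  70.   ]), array([660.893, -30.515,  70.   ]), array([554.614, -29.534,  70.   ]), array([554.894,   5.457,  70.   ])]
[488.608 -29.737  52.   ]
[ 475.753 -121.396   52.   ]
[458.241 181.499  52.   ]
```

{"name": "carry_out", "arguments": {"slide": [[0.62,-1,0],[0.62,-1,0],[0.62,-1,0],[0.62,-1,0],[0.62,-1,0],[0.62,-1,0],[0.62,-1,0],[0.62,-1,0],[0.62,-1,0],[0.62,-1,0]], "dr": [[0,0,0],[0,0,0],[0,0,0],[0,0,0],[0,0,0],[0,0,0],[0,0,0],[0,0,0],[0,0,0],[0,0,0]], "gripper": [100,100,100,100,100,100,100,100,100,100]}}

```text
clock: 1.92
eef_pos: [606.5, 12.8, 302.4]
eef_rot: [3.141, -0.001, -3.14]
wrist_force: [0.3, 0.8, 0.6]
finger_gap: 94.0
finger_force: 0.0
```

{"name": "carry_out", "arguments": {"slide": [[0.006,-0.107,-0.2],[0.006,-0.107,-0.4],[0.006,-0.107,-0.5],[0.006,-0.107,-0.6],[0.006,-0.107,-0.64],[0.006,-0.107,-0.64],[0.006,-0.107,-0.64],[0.006,-0.107,-0.64],[0.006,-0.107,-0.64],[0.006,-0.107,-0.64]], "dr": [[0,0,0],[0,0,0],[0,0,0],[0,0,0],[0,0,0],[0,0,0],[0,0,0],[0,0,0],[0,0,0],[0,0,0]], "gripper": [100,100,100,100,100,100,40,25,25,25], "newtons": 20}}

```text
clock: 2.75
eef_pos: [608.5, -14.3, 143.4]
eef_rot: [3.141, 0.001, -3.14]
wrist_force: [0.9, 2.3, 4.9]
finger_gap: 70.3
finger_force: 2.2
```

{"name": "carry_out", "arguments": {"slide": [[0,0,0],[0,0,0],[0,0,0],[0,0,0]], "dr": [[0,0,0],[0,0,0],[0,0,0],[0,0,0]], "gripper": [25,25,25,25], "newtons": 25}}

```text
clock: 3.08
eef_pos: [608.2, -15.3, 142.3]
eef_rot: [-3.141, -0.001, -3.141]
wrist_force: [0.0, -0.7, -0.0]
finger_gap: 44.6
finger_force: 0.0
```

{"name": "carry_out", "arguments": {"slide": [[0,0,0],[0,0,0],[0,0,0],[0,0,0]], "dr": [[0,0,0],[0,0,0],[0,0,0],[0,0,0]], "gripper": [25,25,25,25]}}

```text
clock: 3.42
eef_pos: [608.3, -15.2, 142.5]
eef_rot: [-3.142, -0.0, -3.14]
wrist_force: [1.1, 0.2, -1.1]
finger_gap: 35.4
finger_force: 24.9
```

{"name": "carry_out", "arguments": {"slide": [[0,0,0.15],[-0.05,0.05,0.3],[-0.1,0.15,0.4],[-0.2,0.3,0.4],[-0.25,0.45,0.4],[-0.3,0.6,0.4],[-0.35,0.75,0.4],[-0.4,0.85,0.4],[-0.45,0.95,0.4],[-0.5,1,0.4]], "dr": [[0,0,0],[0,0,0],[0,0,0],[0,0,0],[0,0,0.023],[0,0,0.023],[0,0,0.023],[0,0,0.023],[0,0,0.023],[0,0,0.023]], "gripper": [25,25,25,25,25,25,25,25,25,25], "newtons": 30}}

```text
clock: 4.25
eef_pos: [482.3, 237.2, 242.6]
eef_rot: [3.141, 0.0, -2.994]
wrist_force: [0.1, 0.3, -1.2]
finger_gap: 34.8
finger_force: 29.9
```

{"name": "carry_out", "arguments": {"slide": [[0,0.15,0],[0,0.3,0],[0,0.45,0],[0,0.6,0],[0,0.72,0],[0,0.72,0],[0,0.72,0]], "dr": [[0,0,0],[0,0,0],[0,0,0],[0,0,0],[0,0,0],[0,0,0],[0,0,0]], "gripper": [25,25,25,25,25,25,25]}}

```text
clock: 4.83
eef_pos: [482.8, 415.9, 241.9]
eef_rot: [-3.141, -0.001, -2.994]
wrist_force: [0.1, -0.6, -0.4]
finger_gap: 34.8
finger_force: 29.9
```

{"name": "carry_out", "arguments": {"slide": [[0,0,-0.15],[0,0,-0.3],[0,0,-0.42],[0,0,-0.48],[0,0,-0.5],[0,0,-0.52],[0,0,-0.53],[0,0,-0.53],[0,0,-0.53],[0,0,-0.53]], "dr": [[0,0,0],[0,0,0],[0,0,0],[0,0,0],[0,0,0],[0,0,0],[0,0,0],[0,0,0],[0,0,0],[0,0,0]], "gripper": [25,25,25,25,25,25,25,25,25,25]}}

```text
clock: 5.67
eef_pos: [483.7, 415.0, 111.2]
eef_rot: [3.141, 0.001, -2.996]
wrist_force: [0.5, -0.5, -1.0]
finger_gap: 34.8
finger_force: 29.9
```

{"name": "carry_out", "arguments": {"slide": [[0,0,-0.012],[0,0,-0.012],[0,0,-0.012],[0,0,-0.012],[0,0,-0.012],[0,0,0.2],[0,0,0.4],[0,0,0.5],[0,-0.1,0.5],[0,-0.3,0.5]], "dr": [[0,0,0],[0,0,0],[0,0,0],[0,0,0],[0,0,0],[0,0,0],[0,0,0],[0,0,0],[0,0,0],[0,0,0]], "gripper": [25,25,55,55,55,55,55,55,94,94]}}

```text
clock: 6.5
eef_pos: [483.4, 349.9, 238.2]
eef_rot: [3.139, 0.005, -2.993]
wrist_force: [1.2, -1.0, -1.2]
finger_gap: 61.4
finger_force: 0.0
```

Run:
```python
from h import *
np.set_printoptions(suppress=True,precision=1)
t=camera("top");H,S,V=cv2.split(cv2.cvtColor(t,cv2.COLOR_RGB2HSV))
m=((H>8)&(H<25)&(S>50)&(V>150)).astype(np.uint8)
for b in blobs(m,150,900): print(*b,onz("top",*b[0],52))
roi=np.zeros_like(V,bool);roi[180:225,225:375]=1
for b in blobs((V<60)&roi,250,900): print(*b,onz("top",*b[0],40),onz("top",*b[0],36))
```

```text
[564.3  42.6] 165 [17 18] [1127.2 -806.6   52. ]
[322.2 245. ] 563 [27 27] [488.6 -29.7  52. ]
[353.4 249.1] 566 [27 27] [ 475.8 -121.4   52. ]
[250.3 255.9] 568 [27 27] [458.2 181.8  52. ]
[349.7 197.2] 501 [25 26] [ 631.8 -113.4   40. ] [ 632.5 -113.6   36. ]
[316.2 199.8] 508 [25 25] [624.7 -13.2  40. ] [625.3 -13.3  36. ]
[282.8 202.4] 508 [25 26] [617.7  86.4  40. ] [618.3  86.7  36. ]
[249.3 205.1] 508 [26 25] [610.5 186.5  40. ] [611.1 187.   36. ]
```

{"name": "carry_out", "arguments": {"slide": [[-0.02,-0.15,0],[-0.04,-0.3,0],[-0.06,-0.45,0],[-0.1,-0.6,-0.05],[-0.1,-0.635,-0.15],[-0.1,-0.635,-0.28],[-0.1,-0.635,-0.28],[-0.1,-0.635,-0.28],[-0.1,-0.635,-0.28]], "dr": [[0,0,-0.0125],[0,0,-0.0125],[0,0,-0.0125],[0,0,-0.0125],[0,0,-0.0125],[0,0,-0.0125],[0,0,-0.0125],[0,0,-0.0125],[0,0,-0.0125]], "gripper": [100,100,100,100,100,100,100,100,100]}}

```text
clock: 7.3
eef_pos: [458.9, 190.0, 166.6]
eef_rot: [3.141, 0.001, -3.074]
wrist_force: [0.4, -0.1, 0.5]
finger_gap: 93.6
finger_force: 0.0
```

Run:
```python
from h import *
t=camera("top"); c=cv2.resize(t[190:300,130:290],None,fx=4,fy=4,interpolation=cv2.INTER_CUBIC); cv2.imwrite("pics/t2.png",c[:,:,::-1])
```

```text
(no output)
```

View pics/t2.png

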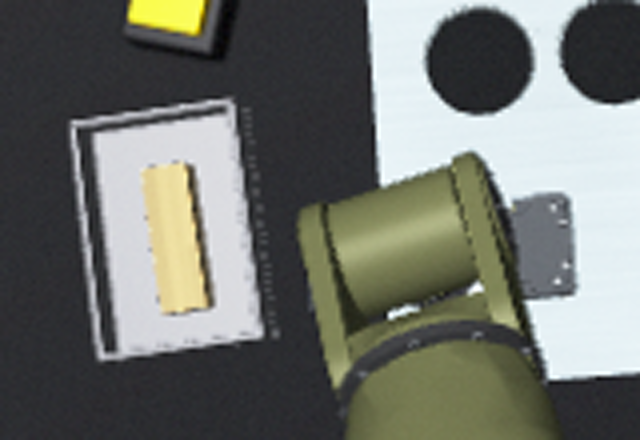

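{"name": "carry_out", "arguments": {"slide": [[-0.1,0,0],[-0.1,0,0],[-0.1,0,0],[-0.1,0,0],[-0.1,0,0]], "dr": [[0.003,-0.0416,0],[0.003,-0.0416,0],[0.003,-0.0416,0],[0.003,-0.0416,0],[0.003,-0.0416,0]], "gripper": [100,100,100,100,100]}}

```text
clock: 7.77
eef_pos: [434.2, 189.8, 166.3]
eef_rot: [3.14, 0.261, -3.075]
wrist_force: [0.1, -0.8, -0.4]
finger_gap: 93.7
finger_force: 0.0
```

Run:
```python
from h import *
from scipy.spatial.transform import Rotation as Ro
t=camera("top");s=read_state();R=Ro.from_euler("xyz",s["eef_rot"]).as_matrix();print(s["eef_pos"],R[:,1],R[:,2])
# world shift to put axis at z46 on C
p=np.array(s["eef_pos"]);z=137.7
for c in((458.2,181.8),): 
    d=R[:,2]/-R[2,2]; print(c[0]-d[0]*(z-46)-p[0],c[1]-d[1]*(z-46)-p[1],z-p[2])
H,S,V=cv2.split(cv2.cvtColor(t,cv2.COLOR_RGB2HSV))
print([b[:2] for b in blobs((H>8)&(H<25)&(S>50)&(V>150),200,900)])
```

```text
[434.25357114 189.72641481 166.03007088] [-0.06709011  0.99774587  0.001449  ] [ 0.25696727  0.01868216 -0.96623951]
-0.4407941965922646 -9.699426248083881 -28.330070884910697
[(array([172.8, 249.3]), np.int32(369)), (array([322.2, 245. ]), np.int32(563)), (array([353.4, 249.1]), np.int32(566))]
```

{"name": "carry_out", "arguments": {"slide": [[-0.002,-0.039,0],[-0.002,-0.039,0],[-0.002,-0.039,-0.06],[-0.002,-0.039,-0.1],[-0.002,-0.039,-0.112],[-0.002,-0.039,-0.112],[-0.002,-0.039,-0.112],[-0.002,-0.039,-0.112],[-0.002,-0.039,-0.112],[-0.002,-0.039,-0.112]], "dr": [[0,0,0],[0,0,0],[0,0,0],[0,0,0],[0,0,0],[0,0,0],[0,0,0],[0,0,0],[0,0,0],[0,0,0]], "gripper": [100,100,100,100,100,100,78,78,78,78], "newtons": 6}}

```text
clock: 8.65
eef_pos: [433.9, 180.0, 140.6]
eef_rot: [3.14, 0.265, -3.075]
wrist_force: [-29.7, -11.6, 65.2]
finger_gap: 93.5
finger_force: 32.8
```

{"name": "carry_out", "arguments": {"slide": [[0,0,0.024],[0,0,0.024],[0,0,0.024]], "dr": [[0,0,0],[0,0,0],[0,0,0]], "gripper": [100,100,100]}}

```text
clock: 8.9
eef_pos: [433.1, 179.8, 143.1]
eef_rot: [3.14, 0.261, -3.075]
wrist_force: [-0.5, 0.9, 0.4]
finger_gap: 93.8
finger_force: 0.0
```

Run:
```python
from h import *
s=read_state();print(s["eef_pos"],s["wrist_force"],s["moment"],s["finger_gap"])
t=camera("scene"); c=cv2.resize(t[140:340,260:440],None,fx=3,fy=3,interpolation=cv2.INTER_CUBIC); cv2.imwrite("pics/s2.png",c[:,:,::-1])
```

```text
[433.13370736 179.82679114 143.05826524] [-0.47887524  0.86367418  0.37083127] [0.043826   0.09200977 0.02426456] 93.8237350785527
```

View pics/s2.png

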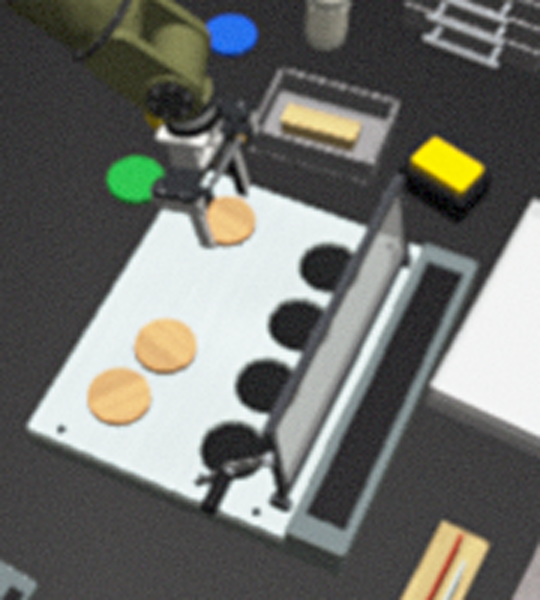

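{"name": "carry_out", "arguments": {"slide": [[0,0,0],[0,0,0],[0,0,0],[0,0,0],[0,0,0],[0,0,0]], "dr": [[0,0,0],[0,0,0],[0,0,0],[0,0,0],[0,0,0],[0,0,0]], "gripper": [78,78,78,78,78,78], "newtons": 6}}

```text
clock: 9.45
eef_pos: [432.8, 179.7, 143.0]
eef_rot: [3.14, 0.262, -3.075]
wrist_force: [0.3, 0.0, -0.7]
finger_gap: 79.8
finger_force: 6.0
```

{"name": "carry_out", "arguments": {"slide": [[0.06,0.002,0],[0.13,0.004,0],[0.2,0.007,0],[0.27,0.009,0],[0.34,0.012,0],[0.41,0.014,0],[0.48,0.017,0],[0.54,0.019,0],[0.59,0.021,0],[0.611,0.021,0]], "dr": [[0,0,0],[0,0,0],[0,0,0],[0,0,0],[0,0,0],[0,0,0],[0,0,0],[0,0,0],[0,0,0],[0,0,0]], "gripper": [78,78,78,78,78,78,78,78,78,78]}}

```text
clock: 10.28
eef_pos: [586.7, 184.9, 142.9]
eef_rot: [3.14, 0.262, -3.075]
wrist_force: [-0.6, -0.8, -0.5]
finger_gap: 79.9
finger_force: 6.0
```

{"name": "carry_out", "arguments": {"slide": [[0,0,0],[0,0,0]], "dr": [[0,0,0],[0,0,0]], "gripper": [78,78]}}

```text
clock: 10.45
eef_pos: [585.1, 184.9, 142.8]
eef_rot: [3.14, 0.261, -3.075]
wrist_force: [-0.9, -0.5, -0.7]
finger_gap: 79.8
finger_force: 6.0
```

Run:
```python
from h import *
for n,y,x in(("scene",(180,300),(300,440)),("top",(150,270),(220,380))):
    t=camera(n)[y[0]:y[1],x[0]:x[1]]; c=cv2.resize(t,None,fx=4,fy=4,interpolation=cv2.INTER_CUBIC); cv2.imwrite(f"pics/{n}3.png",c[:,:,::-1])
```

```text
(no output)
```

View pics/scene3.png

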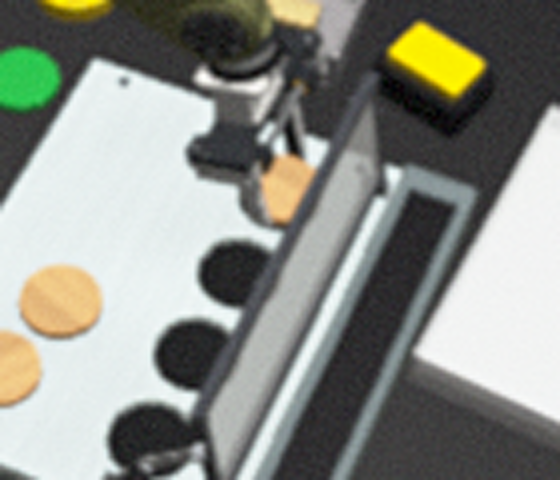

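{"name": "carry_out", "arguments": {"slide": [[0,0,0],[0,0,0],[0,0,0],[0,0,0],[-0.03,0,0.11],[-0.09,0,0.25],[-0.2,0,0.3],[-0.36,0,0.3],[-0.5,0,0.3],[-0.5,0,0.3]], "dr": [[0,0,0],[0,0,0],[0,0,0],[0,0,0],[0,0,0],[0,0,0],[0,0,0],[0,0,0],[0,0,0],[0,0,0]], "gripper": [92,92,92,92,92,92,92,92,92,92]}}

```text
clock: 11.38
eef_pos: [455.9, 184.8, 217.7]
eef_rot: [3.141, 0.26, -3.073]
wrist_force: [-0.1, -0.2, 0.3]
finger_gap: 86.4
finger_force: 0.0
```

```bash
cat > w.py <<'E'
from h import *
np.set_printoptions(suppress=True,precision=1)
def wood(z=52,n="top"):
    t=camera(n);H,S,V=cv2.split(cv2.cvtColor(t,cv2.COLOR_RGB2HSV))
    for b in blobs((H>8)&(H<25)&(S>50)&(V>150),150,900):
        if n=="scene" or b[0][1]>150: print(n,*b,onz(n,*b[0],z),onz(n,*b[0],46))
wood(); wood(n="scene")
E
python3 w.py
python3 - <<'E'
from h import *
t=camera("top")[170:280,220:380]; c=cv2.resize(t,None,fx=5,fy=5,interpolation=cv2.INTER_CUBIC); cv2.imwrite("pics/t4.png",c[:,:,::-1])
E
```

```text
top [248.2 204.4] 560 [27 26] [610.9 188.3  52. ] [611.8 189.   46. ]
top [172.8 248.9] 368 [17 37] [480.6 412.2  52. ] [481.  413.8  46. ]
top [322.2 245. ] 563 [27 27] [488.6 -29.7  52. ] [489.  -29.8  46. ]
top [353.4 249.1] 566 [27 27] [ 475.8 -121.4   52. ] [ 476.1 -121.8   46. ]
scene [17.6  9.1] 194 [37 24] [-2164.2   654.3    52. ] [-2176.7   660.3    46. ]
scene [351.7  83.1] 397 [34 21] [128.7 948.3  52. ] [125.1 955.4  46. ]
scene [480.   97.6] 460 [29 43] [ 729.9 1162.    52. ] [ 728.7 1170.    46. ]
scene [381.3  94.9] 216 [22 17] [299.  937.2  52. ] [296.1 944.2  46. ]
scene [465.6 122.2] 151 [14 18] [729.1 954.2  52. ] [728.  961.3  46. ]
scene [366.8 180.3] 177 [26 13] [490.1 400.8  52. ] [488.  405.7  46. ]
scene [368.5 226.6] 235 [19 17] [605.5 187.9  52. ] [603.9 192.   46. ]
scene [314.6 254.8] 298 [21 18] [488.2 -29.6  52. ] [486.  -26.3  46. ]
scene [299.2 271.8] 322 [21 19] [ 476.6 -121.9   52. ] [ 474.4 -119.    46. ]
scene [225.2 444.8] 197 [50 25] [ 600.4 -755.1   52. ] [ 598.7 -754.7   46. ]
```

View pics/t4.png

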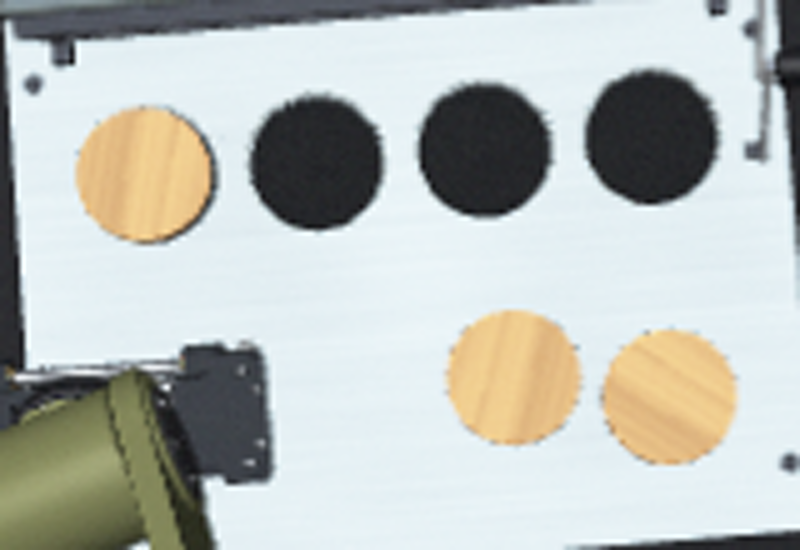

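```bash
cat > seat.py <<'E'
from h import *
np.set_printoptions(suppress=True,precision=2)
a=np.linspace(0,6.283,200)
def seat(pts,k=4):
    im=np.mean([camera("scene").astype(float) for _ in range(k)],0).astype(np.uint8)
    b=im[:,:,2].astype(float); H,S,V=cv2.split(cv2.cvtColor(im,cv2.COLOR_RGB2HSV))
    m=((H>8)&(H<25)&(S>50)&(V>150)).astype(np.uint8)
    for (x,y) in pts:
        for z in(46,52):
            P=onz("top",x,y,z); q=np.array([proj("scene",P+[40*np.cos(t),40*np.sin(t),0]) for t in a])
            c=q.mean(0); n,l,st,ce=cv2.connectedComponentsWithStats(m)
            i=1+np.argmin(np.hypot(*(ce[1:]-c).T)); Y,X=np.where(l==i)
            # support distance along directions of the visible (lower/left) side
            out=[]
            for d in((-1,0),(-.7,.7),(0,1)):
                d=np.array(d); out.append(np.percentile(np.c_[X,Y]@d,98)-np.percentile(q@d,98))
            print((x,y),z,np.array(out))
E
python3 -c "
from seat import *
seat([(248.2,204.4),(322.2,245),(353.4,249.1)])"
```

```text
(248.2, 204.4) 46 [-0.89 -1.28 -1.22]
(248.2, 204.4) 52 [-1.1  -0.83 -0.38]
(322.2, 245) 46 [-0.74 -1.4  -1.78]
(322.2, 245) 52 [-0.89 -0.87 -0.87]
(353.4, 249.1) 46 [-1.59 -2.07 -1.96]
(353.4, 249.1) 52 [-1.73 -1.5  -1.01]
```

{"name": "carry_out", "arguments": {"slide": [[0.03,-0.15,0],[0.03,-0.3,0],[0.03,-0.45,0],[0.03,-0.6,0],[0.03,-0.75,0],[0.03,-0.87,0],[0.03,-0.92,0],[0.03,-0.92,0],[0.03,-0.92,0],[0.03,-0.92,0]], "dr": [[0,0,0.092],[0,0,0.092],[0,0,0.092],[0,0,0.092],[0,0,0.092],[0,0,0.092],[0,0,0.092],[0,0,0.092],[0,0,0.092],[0,0,0.092]], "gripper": [100,100,100,100,100,100,100,100,100,100]}}

```text
clock: 12.57
eef_pos: [471.2, -36.0, 220.8]
eef_rot: [-3.137, 0.25, -2.509]
wrist_force: [0.2, 0.5, -0.1]
finger_gap: 93.9
finger_force: 0.0
```

{"name": "carry_out", "arguments": {"slide": [[0,0,0],[0,0,0]], "dr": [[0,0,0],[0,0,0]], "gripper": [100,100]}}

```text
clock: 12.73
eef_pos: [470.9, -34.3, 220.8]
eef_rot: [-3.138, 0.25, -2.506]
wrist_force: [-0.8, 0.5, 0.4]
finger_gap: 94.1
finger_force: 0.0
```

```bash
cat > g.py <<'E'
from h import *
from scipy.spatial.transform import Rotation as Ro
import sys
np.set_printoptions(suppress=True,precision=4)
s=read_state();R=Ro.from_euler("xyz",s["eef_rot"]).as_matrix();p=np.array(s["eef_pos"]);d=R[:,2]/-R[2,2]
c=np.array([float(sys.argv[1]),float(sys.argv[2])]);z=float(sys.argv[3])
print(p,s["joints"][5],"slide",np.r_[c-d[:2]*(z-46)-p[:2],z-p[2]]/250, "axis@46",p[:2]+d[:2]*(p[2]-46))
E
python3 g.py 488.6 -29.7 143; python3 w.py | grep top
```

```text
[470.8537 -34.2842 220.7871] -2.5539185348603057 slide [-0.0097 -0.0392 -0.3111] axis@46 [507.1919  -8.3745]
top [248.2 204.4] 558 [27 26] [610.9 188.3  52. ] [611.8 189.   46. ]
top [172.8 248.8] 355 [17 37] [480.9 412.2  52. ] [481.3 413.8  46. ]
```

{"name": "carry_out", "arguments": {"slide": [[0,0,0],[0,0,0],[0,0.03,0],[0,0.05,0],[0,0.08,0],[0,0.1,0],[0,0.13,0],[0,0.13,0],[0,0.13,0],[0,0.13,0]], "dr": [[0,0,-0.217],[0,0,-0.217],[0,0,-0.217],[0,0,-0.217],[0,0,-0.217],[0,0,-0.217],[0,0,-0.217],[0,0,-0.217],[0,0,-0.217],[0,0,-0.217]], "gripper": [100,100,100,100,100,100,100,100,100,100]}}

```text
clock: 13.67
eef_pos: [470.8, -1.8, 221.1]
eef_rot: [-3.137, 0.251, 2.524]
wrist_force: [0.1, -0.4, 0.9]
finger_gap: 94.0
finger_force: 0.0
```

{"name": "carry_out", "arguments": {"slide": [[0,0,-0.1],[0,0,-0.15],[0,0,-0.15]], "dr": [[0,0,-0.01],[0,0,-0.01],[0,0,-0.01]], "gripper": [100,100,100]}}

```text
clock: 13.92
eef_pos: [469.9, -1.9, 181.3]
eef_rot: [-3.135, 0.247, 2.468]
wrist_force: [0.3, -0.5, -1.0]
finger_gap: 93.8
finger_force: 0.0
```

```bash
python3 g.py 488.6 -29.7 143; python3 -c "
from cell import *
print(read_state()['eef_rot'],read_state()['joints'])"; python3 w.py | grep top
```

```text
[469.9292  -1.8624 181.2971] -0.7821636413858675 slide [-0.0001 -0.0482 -0.1532] axis@46 [496.0017 -23.8793]
[-3.13489655  0.24698042  2.46771331] [-0.02538357  0.21452694  1.95562555 -0.21728796  0.78904633 -0.78216364]
top [248.2 204.4] 560 [27 26] [610.9 188.3  52. ] [611.8 189.   46. ]
top [172.8 249.3] 358 [17 37] [479.4 412.2  52. ] [479.8 413.8  46. ]
top [326.  240.2] 257 [24 21] [502.7 -41.   52. ] [503.1 -41.2  46. ]
top [353.4 249.1] 566 [27 27] [ 475.8 -121.4   52. ] [ 476.1 -121.8   46. ]
```

{"name": "carry_out", "arguments": {"slide": [[0,-0.048,0],[0,-0.048,-0.03],[0,-0.048,-0.1],[0,-0.048,-0.14],[0,-0.048,-0.153],[0,-0.048,-0.153],[0,-0.048,-0.153]], "dr": [[0,0,0],[0,0,0],[0,0,0],[0,0,0],[0,0,0],[0,0,0],[0,0,0]], "gripper": [100,100,100,100,100,100,100]}}

```text
clock: 14.6
eef_pos: [471.1, -14.5, 145.6]
eef_rot: [-3.137, 0.25, 2.466]
wrist_force: [-0.6, -0.5, -0.3]
finger_gap: 94.1
finger_force: 0.0
```

{"name": "carry_out", "arguments": {"slide": [[0,0,0],[0,0,0],[0,0,0],[0,0,0],[0,0,0],[0,0,0]], "dr": [[0,0,0],[0,0,0],[0,0,0],[0,0,0],[0,0,0],[0,0,0]], "gripper": [78,78,78,78,78,78], "newtons": 6}}

```text
clock: 15.1
eef_pos: [471.0, -14.6, 145.7]
eef_rot: [-3.138, 0.251, 2.466]
wrist_force: [-1.4, -0.2, 6.5]
finger_gap: 79.7
finger_force: 6.0
```

```bash
python3 g.py 488.6 -29.7 143; python3 w.py | grep top
```

```text
[471.0418 -14.6207 145.7306] -0.7835119124064981 slide [-0.0063  0.0031 -0.0109] axis@46 [490.716  -30.9218]
top [248.2 204.4] 559 [27 26] [610.9 188.3  52. ] [611.8 189.   46. ]
top [172.8 248.9] 373 [17 37] [480.6 412.2  52. ] [481.  413.8  46. ]
top [325.9 238.6] 194 [22 21] [507.4 -40.8  52. ] [507.9 -40.9  46. ]
top [353.5 248.9] 558 [27 27] [ 476.3 -121.7   52. ] [ 476.7 -122.1   46. ]
```

{"name": "carry_out", "arguments": {"slide": [[0.05,0.02,0],[0.1,0.05,0],[0.16,0.1,0],[0.22,0.15,0],[0.28,0.2,0],[0.34,0.25,0],[0.4,0.3,0],[0.45,0.35,0],[0.48,0.39,0],[0.497,0.398,0]], "dr": [[0,0,0.01],[0,0,0.025],[0,0,0.04],[0,0,0.055],[0,0,0.07],[0,0,0.085],[0,0,0.1],[0,0,0.112],[0,0,0.118],[0,0,0.118]], "gripper": [78,78,78,78,78,78,78,78,78,78]}}

```text
clock: 16.03
eef_pos: [595.5, 85.8, 145.0]
eef_rot: [-3.137, 0.249, -3.073]
wrist_force: [-7.2, -2.1, 3.2]
finger_gap: 79.5
finger_force: 6.0
```

{"name": "carry_out", "arguments": {"slide": [[0,0,0],[0,0,0]], "dr": [[0,0,0],[0,0,0]], "gripper": [78,78]}}

```text
clock: 16.2
eef_pos: [594.8, 84.6, 145.0]
eef_rot: [-3.137, 0.25, -3.078]
wrist_force: [-0.5, 0.2, -0.9]
finger_gap: 80.0
finger_force: 6.0
```

```bash
python3 g.py 620.5 86.8 145.7; python3 w.py | grep top;  python3 - <<'E'
from h import *
print(read_state()["eef_rot"])
t=camera("scene")[180:300,300:440]; c=cv2.resize(t,None,fx=5,fy=5,interpolation=cv2.INTER_CUBIC); cv2.imwrite("pics/s5.png",c[:,:,::-1])
E
```

```text
[594.7908  84.5532 144.9868] -1.5426890373015192 slide [0.0013 0.0043 0.0029] axis@46 [619.9984  85.7187]
top [243.  203.3] 282 [22 26] [614.3 203.7  52. ] [615.2 204.5  46. ]
top [172.9 249.1] 370 [17 37] [480.  411.9  52. ] [480.4 413.5  46. ]
top [353.4 249.1] 566 [27 27] [ 475.8 -121.4   52. ] [ 476.1 -121.8   46. ]
[-3.13719046  0.249771   -3.07738491]
```

View pics/s5.png

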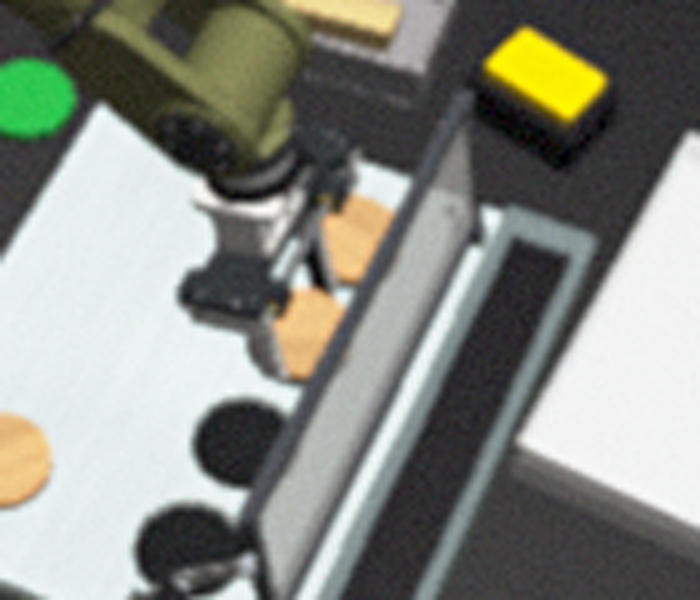

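{"name": "carry_out", "arguments": {"slide": [[0.002,0.004,0],[0.002,0.004,0],[0.002,0.004,0],[0.002,0.004,0],[0.002,0.004,0],[-0.03,0.004,0.11],[-0.09,0.004,0.25],[-0.25,0,0.3],[-0.4,0,0.3],[-0.5,0,0.3]], "dr": [[0,0,0],[0,0,0],[0,0,0],[0,0,0],[0,0,0],[0,0,0],[0,0,0],[0,0,0],[0,0,0],[0,0,0]], "gripper": [78,90,90,90,90,90,90,90,90,90]}}

```text
clock: 17.18
eef_pos: [467.6, 84.8, 220.8]
eef_rot: [-3.137, 0.251, -3.076]
wrist_force: [0.1, 0.6, 0.1]
finger_gap: 85.2
finger_force: 0.0
```

```bash
python3 w.py | grep top;  python3 - <<'E'
from h import *
im=[]
t=camera("top")[170:280,220:380]; c=cv2.resize(t,None,fx=5,fy=5,interpolation=cv2.INTER_CUBIC); cv2.imwrite("pics/t6.png",c[:,:,::-1])
E
```

```text
top [282.  201.5] 567 [27 26] [618.6  88.1  52. ] [619.5  88.4  46. ]
top [248.2 204.4] 559 [27 26] [610.9 188.3  52. ] [611.8 189.   46. ]
top [172.8 249.1] 367 [17 37] [480.  412.2  52. ] [480.4 413.8  46. ]
top [353.4 249.1] 566 [27 27] [ 475.8 -121.4   52. ] [ 476.1 -121.8   46. ]
```

View pics/t6.png

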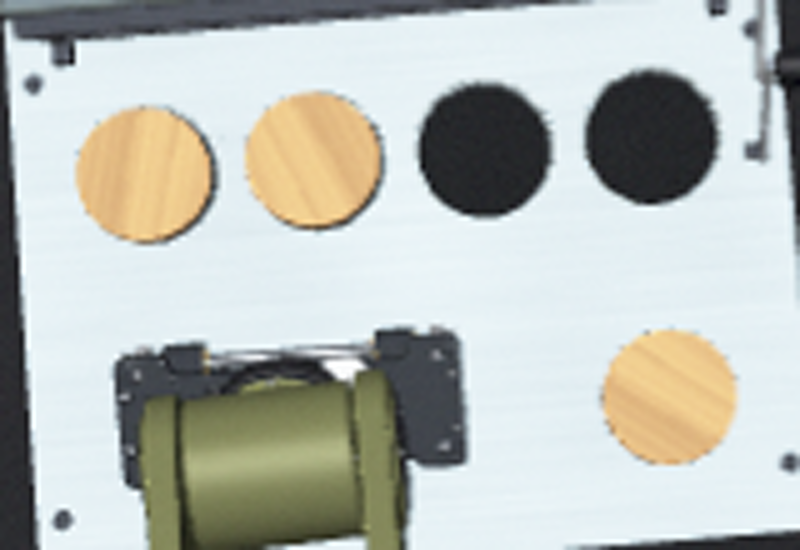

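```bash
python3 g.py 475.8 -121.4 144.5
```

```text
[469.3911  84.9384 220.9767] -1.516487873228374 slide [-0.0754 -0.8302 -0.3059] axis@46 [514.282   87.1099]
```

{"name": "carry_out", "arguments": {"slide": [[-0.02,-0.15,0],[-0.05,-0.3,0],[-0.075,-0.45,0],[-0.075,-0.6,0],[-0.075,-0.75,0],[-0.075,-0.83,0],[-0.075,-0.83,-0.1],[-0.075,-0.83,-0.2],[-0.075,-0.83,-0.2],[-0.075,-0.83,-0.2]], "dr": [[0,0,0],[0,0,0],[0,0,0],[0,0,0],[0,0,0],[0,0,0],[0,0,0],[0,0,0],[0,0,0],[0,0,0]], "gripper": [100,100,100,100,100,100,100,100,100,100]}}

```text
clock: 18.17
eef_pos: [451.7, -122.9, 169.9]
eef_rot: [-3.138, 0.248, -3.076]
wrist_force: [0.0, 0.9, 0.3]
finger_gap: 94.1
finger_force: 0.0
```

```bash
python3 g.py 475.8 -121.4 144
```

```text
[ 451.6923 -122.8686  169.8631] -2.1251636830939686 slide [-0.0028  0.0008 -0.1035] axis@46 [ 483.036  -121.2634]
```

{"name": "carry_out", "arguments": {"slide": [[-0.003,0,-0.05],[-0.003,0,-0.09],[-0.003,0,-0.103],[-0.003,0,-0.103],[-0.003,0,-0.103],[-0.003,0,-0.103],[-0.003,0,-0.103],[-0.003,0,-0.103],[-0.003,0,-0.103],[-0.003,0,-0.103]], "dr": [[0,0,0],[0,0,0],[0,0,0],[0,0,0],[0,0,0],[0,0,0],[0,0,0],[0,0,0],[0,0,0],[0,0,0]], "gripper": [100,100,100,100,78,78,78,78,78,78], "newtons": 6}}

```text
clock: 19.0
eef_pos: [450.9, -122.7, 145.1]
eef_rot: [-3.137, 0.251, -3.076]
wrist_force: [-1.1, 0.3, 5.7]
finger_gap: 79.5
finger_force: 6.0
```

```bash
python3 g.py 625.5 -14.5 144
```

```text
[ 450.8929 -122.7057  145.1176] -2.1431031133626144 slide [ 0.5979  0.4282 -0.0045] axis@46 [ 476.306  -121.5339]
```

{"name": "carry_out", "arguments": {"slide": [[0.04,0.03,0],[0.1,0.07,0],[0.17,0.12,0],[0.24,0.17,0],[0.31,0.22,0],[0.38,0.27,0],[0.45,0.32,0],[0.52,0.37,0],[0.57,0.41,0],[0.593,0.428,0]], "dr": [[0,0,0],[0,0,0],[0,0,0],[0,0,0],[0,0,0],[0,0,0],[0,0,0],[0,0,0],[0,0,0],[0,0,0]], "gripper": [78,78,78,78,78,78,78,78,78,78]}}

```text
clock: 19.83
eef_pos: [599.9, -14.6, 144.5]
eef_rot: [-3.137, 0.25, -3.075]
wrist_force: [-1.6, -6.9, 0.8]
finger_gap: 79.8
finger_force: 6.0
```

{"name": "carry_out", "arguments": {"slide": [[0,0,0],[0,0,0],[0,0,0]], "dr": [[0,0,0],[0,0,0],[0,0,0]], "gripper": [78,78,78]}}

```text
clock: 20.08
eef_pos: [598.4, -16.1, 144.5]
eef_rot: [-3.137, 0.25, -3.077]
wrist_force: [2.4, 0.5, -1.2]
finger_gap: 79.4
finger_force: 6.0
```

```bash
python3 g.py 624.5 -14.5 144.5
```

```text
[598.3616 -16.1116 144.4688] -1.7689049105057808 slide [0.004  0.0016 0.0001] axis@46 [623.4804 -14.9094]
```

{"name": "carry_out", "arguments": {"slide": [[0.002,0.002,0],[0.002,0.002,0],[0.002,0.002,0],[0.002,0.002,0],[0.002,0.002,0],[-0.03,0,0.11],[-0.09,0,0.25],[-0.25,0,0.3],[-0.4,0,0.3],[-0.5,0,0.3]], "dr": [[0,0,0],[0,0,0],[0,0,0],[0,0,0],[0,0,0],[0,0,0],[0,0,0],[0,0,0],[0,0,0],[0,0,0]], "gripper": [78,90,90,90,90,90,90,90,90,90]}}

```text
clock: 20.92
eef_pos: [471.4, -15.5, 220.0]
eef_rot: [-3.137, 0.251, -3.076]
wrist_force: [0.0, -0.5, 0.5]
finger_gap: 84.7
finger_force: 0.0
```

{"name": "carry_out", "arguments": {"slide": [[-0.1,0,0],[-0.1,0,0],[-0.1,0,0],[-0.1,0,0]], "dr": [[0,0,0],[0,0,0],[0,0,0],[0,0,0]], "gripper": [0,0,0,0]}}

```text
clock: 21.25
eef_pos: [449.6, -15.7, 219.9]
eef_rot: [-3.137, 0.251, -3.076]
wrist_force: [-0.3, -0.4, -0.2]
finger_gap: 61.3
finger_force: 0.0
```

```bash
python3 w.py | grep top;  python3 - <<'E'
from h import *
t=camera("top")[170:250,220:380]; c=cv2.resize(t,None,fx=5,fy=5,interpolation=cv2.INTER_CUBIC)
s=camera("scene")[200:310,300:420]; c2=cv2.resize(s,None,fx=5,fy=5,interpolation=cv2.INTER_CUBIC)
cv2.imwrite("pics/t7.png",c[:,:,::-1]);cv2.imwrite("pics/s7.png",c2[:,:,::-1])
E
python3 g.py 618 86.5 165
```

```text
top [316.2 199.7] 565 [27 27] [623.2 -13.2  52. ] [624.1 -13.2  46. ]
top [282.  201.5] 566 [27 26] [618.6  88.1  52. ] [619.5  88.4  46. ]
top [248.2 204.4] 560 [27 26] [610.9 188.3  52. ] [611.8 189.   46. ]
top [172.8 249.1] 355 [17 37] [480.  412.2  52. ] [480.4 413.8  46. ]
[449.4051 -15.6571 219.3239] -1.8065241432626546 slide [ 0.5531  0.4028 -0.2173] axis@46 [493.5709 -13.5342]
```

View pics/t7.png

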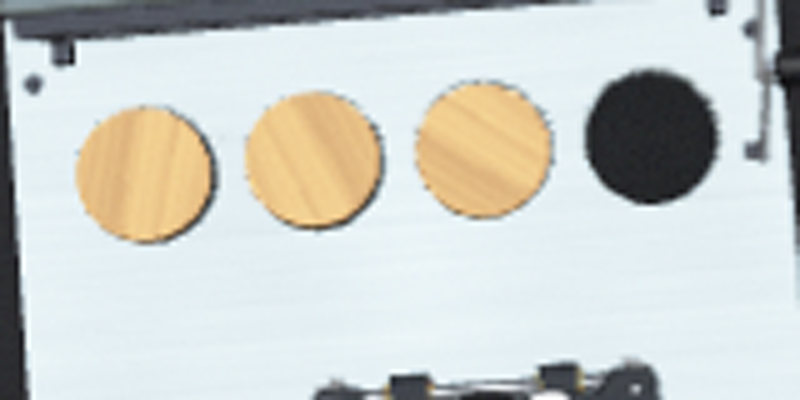

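View pics/s7.png

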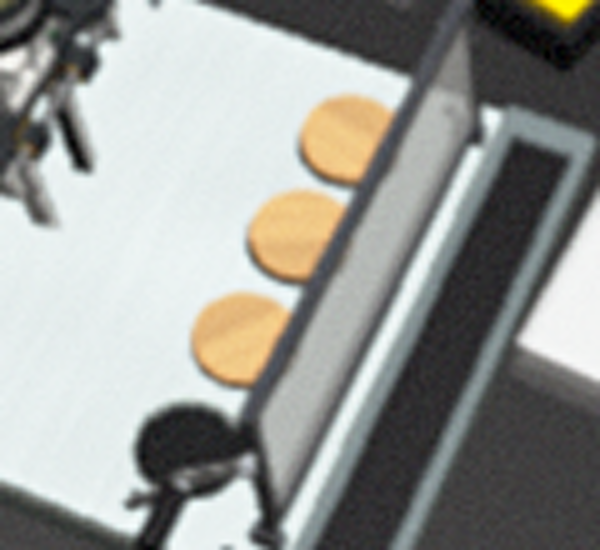

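{"name": "carry_out", "arguments": {"slide": [[0.12,0,0],[0.25,0,0],[0.38,0,0],[0.5,0.003,-0.08],[0.57,0.004,-0.17],[0.57,0.004,-0.22],[0.57,0.004,-0.245],[0.57,0.004,-0.25],[0.57,0.004,-0.25],[0.57,0.004,-0.25]], "dr": [[0,0,0],[0,0,0],[0,0,0],[0,0,0],[0,0,0],[0,0,0],[0,0,0],[0,0,0],[0,0,0],[0,0,0]], "gripper": [0,0,0,0,0,0,0,0,0,0]}}

```text
clock: 22.28
eef_pos: [591.5, -14.7, 158.1]
eef_rot: [-3.137, 0.251, -3.076]
wrist_force: [0.9, 0.3, 0.3]
finger_gap: 0.1
finger_force: 0.0
```

```bash
python3 g.py 624 -13.5 155
```

```text
[591.4937 -14.6558 158.1267] -1.7662747630506348 slide [ 0.0181 -0.0006 -0.0125] axis@46 [620.2734 -13.3015]
```

{"name": "carry_out", "arguments": {"slide": [[0.018,0,-0.006],[0.018,0,-0.012],[0.018,0,-0.012]], "dr": [[0,0,0],[0,0,0],[0,0,0]], "gripper": [0,0,0]}}

```text
clock: 22.53
eef_pos: [596.0, -14.7, 154.3]
eef_rot: [-3.137, 0.251, -3.076]
wrist_force: [-0.2, -0.0, 0.3]
finger_gap: 0.4
finger_force: 0.0
```

{"name": "carry_out", "arguments": {"slide": [[0,0,-0.005],[0,0,-0.008],[0,0,-0.01],[0,0,-0.01]], "dr": [[0,0,0],[0,0,0],[0,0,0],[0,0,0]], "gripper": [0,0,0,0]}}

```text
clock: 22.87
eef_pos: [595.8, -14.6, 151.4]
eef_rot: [-3.137, 0.25, -3.076]
wrist_force: [0.1, 0.1, 0.1]
finger_gap: 0.4
finger_force: 0.0
```

{"name": "carry_out", "arguments": {"slide": [[0,0,-0.004],[0,0,-0.006],[0,0,-0.006]], "dr": [[0,0,0],[0,0,0],[0,0,0]], "gripper": [0,0,0]}}

```text
clock: 23.12
eef_pos: [595.8, -14.6, 149.9]
eef_rot: [-3.137, 0.25, -3.076]
wrist_force: [-0.1, 0.2, -0.0]
finger_gap: 0.4
finger_force: 0.0
```

{"name": "carry_out", "arguments": {"slide": [[0,0,-0.003],[0,0,-0.006],[0,0,-0.006]], "dr": [[0,0,0],[0,0,0],[0,0,0]], "gripper": [0,0,0]}}

```text
clock: 23.37
eef_pos: [595.9, -14.6, 148.5]
eef_rot: [-3.137, 0.25, -3.076]
wrist_force: [0.3, -0.0, 1.0]
finger_gap: 0.2
finger_force: 0.5
```

{"name": "carry_out", "arguments": {"slide": [[0,0,0.05],[-0.01,0.15,0.05],[-0.02,0.3,0.05],[-0.024,0.4,0.05],[-0.024,0.405,0.04],[-0.024,0.405,0.03],[-0.024,0.405,0.02],[-0.024,0.405,0.02]], "dr": [[0,0,0],[0,0,0],[0,0,0],[0,0,0],[0,0,0],[0,0,0],[0,0,0],[0,0,0]], "gripper": [0,0,0,0,0,0,0,0]}}

```text
clock: 24.03
eef_pos: [589.7, 85.5, 152.8]
eef_rot: [-3.137, 0.249, -3.077]
wrist_force: [-0.7, 0.2, -0.8]
finger_gap: 0.1
finger_force: 0.0
```

{"name": "carry_out", "arguments": {"slide": [[0,0,-0.005],[0,0,-0.01],[0,0,-0.013],[0,0,-0.013]], "dr": [[0,0,0],[0,0,0],[0,0,0],[0,0,0]], "gripper": [0,0,0,0]}}

```text
clock: 24.37
eef_pos: [590.1, 85.9, 150.7]
eef_rot: [-3.137, 0.251, -3.077]
wrist_force: [-1.8, -2.6, 4.6]
finger_gap: 0.6
finger_force: 2.9
```

{"name": "carry_out", "arguments": {"slide": [[0,0,-0.003],[0,0,-0.006],[0,0,-0.006]], "dr": [[0,0,0],[0,0,0],[0,0,0]], "gripper": [0,0,0]}}

```text
clock: 24.62
eef_pos: [590.4, 85.9, 150.3]
eef_rot: [-3.137, 0.252, -3.076]
wrist_force: [-6.0, -4.7, 15.2]
finger_gap: 0.2
finger_force: 7.9
```

{"name": "carry_out", "arguments": {"slide": [[-0.003,-0.005,0],[-0.007,-0.01,0],[-0.01,-0.015,0],[-0.013,-0.02,0],[-0.013,-0.02,0]], "dr": [[0,0,0],[0,0,0],[0,0,0],[0,0,0],[0,0,0]], "gripper": [0,0,0,0,0]}}

```text
clock: 25.03
eef_pos: [586.4, 81.2, 148.6]
eef_rot: [-3.137, 0.25, -3.076]
wrist_force: [-0.8, -0.2, 1.3]
finger_gap: 0.5
finger_force: 0.3
```

```bash
python3 g.py 618 86.5 165
```

```text
[586.4429  81.2191 148.5654] -1.5500245982541305 slide [0.005  0.0154 0.0657] axis@46 [612.5685  82.4486]
```

{"name": "carry_out", "arguments": {"slide": [[0,0,0.05],[-0.002,0.15,0.05],[-0.004,0.3,0.05],[-0.006,0.42,0.05],[-0.006,0.42,0.04],[-0.006,0.42,0.03],[-0.006,0.42,0.018],[-0.006,0.42,0.018]], "dr": [[0,0,0],[0,0,0],[0,0,0],[0,0,0],[0,0,0],[0,0,0],[0,0,0],[0,0,0]], "gripper": [0,0,0,0,0,0,0,0]}}

```text
clock: 25.7
eef_pos: [584.9, 185.5, 152.3]
eef_rot: [-3.137, 0.249, -3.077]
wrist_force: [-0.2, 0.0, -0.5]
finger_gap: 0.7
finger_force: 0.0
```

{"name": "carry_out", "arguments": {"slide": [[0,0,-0.005],[0,0,-0.01],[0,0,-0.013],[0,0,-0.013]], "dr": [[0,0,0],[0,0,0],[0,0,0],[0,0,0]], "gripper": [0,0,0,0]}}

```text
clock: 26.03
eef_pos: [585.4, 185.8, 151.0]
eef_rot: [-3.137, 0.251, -3.077]
wrist_force: [-5.6, -3.1, 11.2]
finger_gap: 0.8
finger_force: 5.3
```

Same half-seated height; drag it the same way.

{"name": "carry_out", "arguments": {"slide": [[-0.003,-0.005,-0.004],[-0.007,-0.01,-0.006],[-0.01,-0.015,-0.008],[-0.013,-0.02,-0.008],[-0.013,-0.02,-0.008]], "dr": [[0,0,0],[0,0,0],[0,0,0],[0,0,0],[0,0,0]], "gripper": [0,0,0,0,0]}}

```text
clock: 26.45
eef_pos: [582.0, 181.2, 148.3]
eef_rot: [-3.137, 0.251, -3.077]
wrist_force: [0.9, 0.2, 3.6]
finger_gap: 0.3
finger_force: 1.6
```

{"name": "carry_out", "arguments": {"slide": [[0,0,-0.003],[0,0,-0.003]], "dr": [[0,0,0],[0,0,0]], "gripper": [0,0]}}

```text
clock: 26.62
eef_pos: [582.1, 181.3, 147.9]
eef_rot: [-3.137, 0.251, -3.076]
wrist_force: [-2.7, -1.5, 9.3]
finger_gap: 0.3
finger_force: 4.7
```

{"name": "carry_out", "arguments": {"slide": [[-0.03,0,0.11],[-0.09,0,0.25],[-0.25,0,0.3],[-0.4,0,0.3],[-0.5,0,0.3],[-0.5,0,0.3],[-0.5,0,0.3]], "dr": [[0,0,0],[0,0,0],[0,0,0],[0,0,0],[0,0,0],[0,0,0],[0,0,0]], "gripper": [0,0,0,0,0,0,0]}}

```text
clock: 27.2
eef_pos: [456.4, 181.6, 222.6]
eef_rot: [-3.137, 0.25, -3.075]
wrist_force: [-0.7, 0.4, -0.0]
finger_gap: -0.1
finger_force: 0.0
```

```bash
python3 w.py | grep top;  python3 - <<'E'
from h import *
def g(n,y,x):
    t=np.mean([camera(n).astype(float) for _ in range(6)],0)[y:y+60,x:x+60]
    t=255*np.clip(t/255,0,1)**.6
    return cv2.resize(t.astype(np.uint8),(400,400),interpolation=cv2.INTER_CUBIC)
c=np.hstack([g("top",155,345),g("scene",265,305)])
cv2.imwrite("pics/k8.png",c[:,:,::-1])
E
```

```text
top [316.2 199.7] 565 [27 27] [623.2 -13.2  52. ] [624.1 -13.2  46. ]
top [282.3 201.7] 558 [27 26] [618.   87.2  52. ] [618.9  87.5  46. ]
top [248.5 204.6] 555 [26 26] [610.3 187.4  52. ] [611.1 188.1  46. ]
top [172.9 249.1] 371 [17 37] [480.  411.9  52. ] [480.4 413.5  46. ]
```

View pics/k8.png

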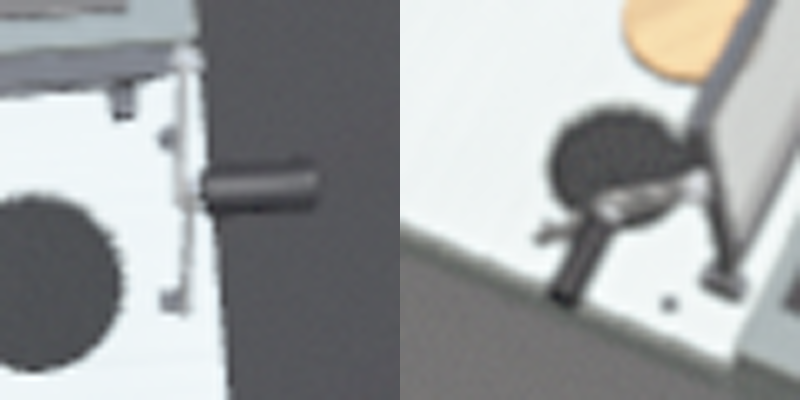

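Run:
```python
from h import *
np.set_printoptions(suppress=True,precision=1)
T=lambda x,y:(345+x/6.667,155+y/6.667); S=lambda x,y:(305+(x-400)/6.667,265+y/6.667)
for a,b in(((262,186),(585,258)),((318,185),(563,297)),((205,189),(601,224)),((185,62),(697,182)),((172,302),(545,236))): print(*tri(T(*a),S(*b)))
```

```text
[ 662.5 -206.3  117.2] 5.216620839021168
[ 663.2 -230.5  116. ] 5.5499089302133084
[ 660.6 -183.   114.2] 2.1197326109363552
[ 704.2 -168.   173.9] 5.263843413552009
[ 621.8 -174.5   49.9] 2.955094765531943
```

{"name": "carry_out", "arguments": {"slide": [[0,-0.15,0.05],[0,-0.3,0.1],[0,-0.45,0.2],[0,-0.6,0.3],[0,-0.6,0.35],[0,-0.6,0.35]], "dr": [[-0.0027,0.0396,0],[-0.0027,0.0396,0],[-0.0027,0.0396,0],[-0.0027,0.0396,0],[-0.0027,0.0396,0],[-0.0027,0.0396,0]], "gripper": [0,0,0,0,0,0]}}

```text
clock: 28.4
eef_pos: [457.5, 29.8, 312.9]
eef_rot: [-3.136, 0.006, -3.079]
wrist_force: [-0.1, 1.0, -0.1]
finger_gap: 0.8
finger_force: 0.0
```

{"name": "carry_out", "arguments": {"slide": [[0,-0.05,0],[0,-0.1,0],[0,-0.15,0],[0,-0.2,0],[0,-0.3,0],[0,-0.4,0],[0,-0.5,0],[0,-0.5,0],[0,-0.5,0],[0,-0.5,0]], "dr": [[0,0,-0.195],[0,0,-0.195],[0,0,-0.195],[0,0,-0.195],[0,0,-0.195],[0,0,-0.195],[0,0,-0.195],[0,0,-0.195],[0,0,-0.195],[0,0,-0.195]], "gripper": [0,0,0,0,0,0,0,0,0,0]}}

```text
clock: 29.23
eef_pos: [456.8, -93.0, 308.7]
eef_rot: [-3.136, -0.0, 1.975]
wrist_force: [-0.2, 0.5, -0.1]
finger_gap: 0.5
finger_force: 0.0
```

{"name": "carry_out", "arguments": {"slide": [[0,-0.05,0],[0,-0.1,0],[0,-0.15,0],[0,-0.2,0],[0,-0.3,0],[0,-0.4,0],[0,-0.46,0],[0,-0.46,0],[0,-0.46,0],[0,-0.46,0]], "dr": [[0,0,-0.195],[0,0,-0.195],[0,0,-0.195],[0,0,-0.195],[0,0,-0.195],[0,0,-0.195],[0,0,-0.195],[0,0,-0.195],[0,0,-0.195],[0,0,-0.195]], "gripper": [0,0,0,0,0,0,0,0,0,0]}}

```text
clock: 30.07
eef_pos: [457.0, -207.9, 308.6]
eef_rot: [-3.135, 0.001, 0.75]
wrist_force: [-0.1, 0.0, 0.3]
finger_gap: 0.6
finger_force: 0.0
```

{"name": "carry_out", "arguments": {"slide": [[0,0,0],[0,0,0],[0,0,0],[0,0,0],[0,0,0],[0,0,0],[0,0,0],[0,0,0]], "dr": [[0,0,-0.11],[0,0,-0.11],[0,0,-0.11],[0,0,-0.11],[0,0,-0.11],[0,0,-0.11],[0,0,-0.11],[0,0,-0.11]], "gripper": [0,0,0,0,0,0,0,0]}}

```text
clock: 30.73
eef_pos: [457.0, -207.8, 309.0]
eef_rot: [-3.136, 0.001, 0.069]
wrist_force: [0.1, -0.7, 0.7]
finger_gap: 0.4
finger_force: 0.0
```

```bash
python3 -c "
from cell import *
s=read_state();print(s['eef_pos'],s['eef_rot'],s['joints'])"; python3 w.py|grep top
```

```text
[ 457.01876759 -207.78615659  309.0371083 ] [-3.13599731e+00  1.41809525e-03  6.88530571e-02] [-0.50105336  0.18908064  1.64361602  0.0040806   1.313111    0.99984564]
top [316.2 199.7] 565 [27 27] [623.2 -13.2  52. ] [624.1 -13.2  46. ]
top [282.3 201.7] 559 [27 26] [618.   87.2  52. ] [618.9  87.5  46. ]
top [248.5 204.6] 555 [26 26] [610.3 187.4  52. ] [611.1 188.1  46. ]
top [172.9 249. ] 364 [17 37] [480.3 411.9  52. ] [480.7 413.5  46. ]
```

{"name": "carry_out", "arguments": {"slide": [[0,0,0],[0,0,0],[0,0,0],[0.05,-0.023,0],[0.1,-0.023,0],[0.2,-0.023,-0.1],[0.25,-0.023,-0.2],[0.3,-0.023,-0.3],[0.38,-0.023,-0.38],[0.42,-0.023,-0.4]], "dr": [[0.0087,-0.1247,0],[0.0087,-0.1247,0],[0.0087,-0.1247,0],[0.0087,-0.1247,0],[0.0087,-0.1247,0],[0.0087,-0.1247,0],[0.0087,-0.1247,0],[0.0087,-0.1247,0],[0.0087,-0.1247,0],[0.0087,-0.1247,0]], "gripper": [0,0,0,0,0,0,0,0,0,0]}}

```text
clock: 31.67
eef_pos: [562.3, -213.5, 205.9]
eef_rot: [-3.131, -0.781, 0.064]
wrist_force: [0.1, 1.0, -0.7]
finger_gap: 0.4
finger_force: 0.0
```

{"name": "carry_out", "arguments": {"slide": [[0,0,0],[0,0,0]], "dr": [[0,0,0],[0,0,0]], "gripper": [0,0]}}

```text
clock: 31.83
eef_pos: [561.8, -213.8, 209.5]
eef_rot: [-3.133, -0.784, 0.066]
wrist_force: [0.0, -0.2, 1.1]
finger_gap: 0.3
finger_force: 0.0
```

```bash
cat > tip.py <<'E'
from h import *
from scipy.spatial.transform import Rotation as Ro
np.set_printoptions(suppress=True,precision=3)
s=read_state();R=Ro.from_euler("xyz",s["eef_rot"]).as_matrix();p=np.array(s["eef_pos"])
print("tcp",p,"tip",p+97*R[:,2],"axis",R[:,2],"F",s["wrist_force"],"q",s["joints"])
E
python3 tip.py
```

```text
tcp [ 561.806 -213.85   209.471] tip [ 630.096 -208.519  140.79 ] axis [ 0.704  0.055 -0.708] F [ 0.045 -0.205  1.126] q [-0.544  0.352  1.821  1.01   0.508  0.162]
```

{"name": "carry_out", "arguments": {"slide": [[0.05,0,-0.03],[0.07,0,-0.045],[0.085,0,-0.055],[0.085,0,-0.055],[0.085,0,-0.055]], "dr": [[0,0,0],[0,0,0],[0,0,0],[0,0,0],[0,0,0]], "gripper": [0,0,0,0,0]}}

```text
clock: 32.25
eef_pos: [582.8, -214.1, 196.3]
eef_rot: [-3.133, -0.785, 0.064]
wrist_force: [-0.6, -0.5, 0.1]
finger_gap: 0.5
finger_force: 0.0
```

{"name": "carry_out", "arguments": {"slide": [[0.008,0,-0.006],[0.016,0,-0.012],[0.024,0,-0.017],[0.028,0,-0.02]], "dr": [[0,0,0],[0,0,0],[0,0,0],[0,0,0]], "gripper": [0,0,0,0]}}

```text
clock: 32.58
eef_pos: [590.4, -214.2, 191.3]
eef_rot: [-3.133, -0.785, 0.064]
wrist_force: [0.2, 0.3, 2.0]
finger_gap: 0.3
finger_force: 1.0
```

```bash
python3 tip.py
```

```text
tcp [ 590.4   -214.194  191.311] tip [ 658.788 -208.956  122.72 ] axis [ 0.705  0.054 -0.707] F [0.209 0.311 2.043] q [-0.516  0.43   1.76   1.033  0.478  0.156]
```

{"name": "carry_out", "arguments": {"slide": [[0.008,0,-0.006],[0.016,0,-0.012],[0.02,0,-0.016],[0.02,0,-0.016]], "dr": [[0,0,0],[0,0,0],[0,0,0],[0,0,0]], "gripper": [0,0,0,0]}}

```text
clock: 32.92
eef_pos: [595.3, -214.1, 186.8]
eef_rot: [-3.133, -0.785, 0.064]
wrist_force: [-0.1, -0.1, 0.9]
finger_gap: 0.5
finger_force: 0.4
```

```bash
python3 tip.py
```

```text
tcp [ 595.266 -214.139  186.807] tip [ 663.602 -208.879  118.166] axis [ 0.704  0.054 -0.708] F [-0.053 -0.111  0.874] q [-0.511  0.445  1.749  1.038  0.473  0.153]
```

{"name": "carry_out", "arguments": {"slide": [[0.006,0,-0.006],[0.012,0,-0.012],[0.018,0,-0.018],[0.024,0,-0.024],[0.024,0,-0.024]], "dr": [[0,0,0],[0,0,0],[0,0,0],[0,0,0],[0,0,0]], "gripper": [0,0,0,0,0]}}

```text
clock: 33.33
eef_pos: [601.4, -214.1, 181.0]
eef_rot: [-3.133, -0.785, 0.064]
wrist_force: [-0.4, -0.3, 2.7]
finger_gap: 0.5
finger_force: 1.1
```

{"name": "carry_out", "arguments": {"slide": [[0.006,0,-0.006],[0.012,0,-0.012],[0.018,0,-0.018],[0.024,0,-0.024],[0.024,0,-0.024]], "dr": [[0,0,0],[0,0,0],[0,0,0],[0,0,0],[0,0,0]], "gripper": [0,0,0,0,0]}}

```text
clock: 33.75
eef_pos: [607.3, -213.9, 174.9]
eef_rot: [-3.132, -0.785, 0.064]
wrist_force: [-0.7, 1.1, 4.9]
finger_gap: 0.5
finger_force: 1.7
```

```bash
python3 tip.py
```

```text
tcp [ 607.291 -213.89   174.891] tip [ 675.629 -208.572  106.258] axis [ 0.705  0.055 -0.708] F [-0.665  1.123  4.917] q [-0.5    0.484  1.724  1.059  0.459  0.137]
```

{"name": "carry_out", "arguments": {"slide": [[0.006,0,-0.006],[0.012,0,-0.012],[0.018,0,-0.018],[0.024,0,-0.026],[0.024,0,-0.026]], "dr": [[0,0,0],[0,0,0],[0,0,0],[0,0,0],[0,0,0]], "gripper": [0,0,0,0,0]}}

```text
clock: 34.17
eef_pos: [613.0, -213.7, 168.0]
eef_rot: [-3.131, -0.784, 0.064]
wrist_force: [-2.6, 3.4, 4.8]
finger_gap: 0.4
finger_force: 2.3
```

```bash
python3 tip.py
cat > guard.py <<'E'
from h import *
for n,c in(("top",300),("scene",None)):
    a=cv2.imread(f"pics/{n}0.png")[:,:,::-1].astype(int); b=camera(n).astype(int)
    if c: print("before",a[130:200:2,c].sum(1)//3,"\nafter ",b[130:200:2,c].sum(1)//3)
    else:
        r=250; print("scene row",r,a[r,340:420:2].sum(1)//3,"\n",b[r,340:420:2].sum(1)//3)
E
python3 guard.py
```

```text
tcp [ 613.002 -213.663  167.97 ] tip [ 681.278 -208.275   99.28 ] axis [ 0.704  0.056 -0.708] F [-2.565  3.397  4.783] q [-0.495  0.505  1.711  1.071  0.452  0.127]
before [ 47  45  45  48  44  47 120 122  96  99  98  99  98  97  99 104 132 146
  82  90  91  81 239 237 239 237 239 237 239 239 239 239 240 239 240] 
after  [ 47  46  47  48  45  44 120 122  96  97  96  97 100 100  97 103 131 146
  81 226  91 179 213 227 227 226 228 228  85  91 151 240 240 240 240]
scene row 250 [238 240 240 239 232  72  29  42  36  41  40  40  85  86  79 168 186 184
 185 172 136  98 231 231 147 123  47  34  44  46  38  42  50 127 132  66
  99 226 242 244] 
 [241 239 238 239 230  90  83  94 202 211 213 211 210 213 210 217 224 226
 225 195 108 117 232 231 146 124  45  45  44  36  41  42  47 124 133  70
 107 223 242 243]
```

```bash
cat > phi.py <<'E'
from h import *
from scipy.optimize import minimize_scalar
sx=np.array([.9976,.069,0]); zp=43
H=np.array([621.4,36.6,zp+24])+85*sx   # hinge middle
def edge(phi,r=145,off=0): return H+r*(-np.cos(phi)*sx+np.sin(phi)*np.array([0,0,1]))+off*(np.sin(phi)*sx+np.cos(phi)*np.array([0,0,1]))
if __name__=="__main__":
    im=camera("top"); c=303
    for d in(80,70,60,55,50,45,40,35,30,25,20,10,0):
        p=proj("top",edge(np.radians(d))); print(d,p.round(1),edge(np.radians(d)).round(0))
    g=im.astype(int).sum(2)//3; print([ (r,int(g[r,c])) for r in range(165,215,1) if g[r,c]<200])
E
python3 phi.py
```

```text
80 [296.  169.5] [681.  41. 210.]
70 [296.7 179. ] [657.  39. 203.]
60 [297.5 188. ] [634.  37. 193.]
55 [297.9 192.3] [623.  37. 186.]
50 [298.2 196.4] [613.  36. 178.]
45 [298.6 200.3] [604.  35. 170.]
40 [298.9 203.9] [595.  35. 160.]
35 [299.2 207.1] [588.  34. 150.]
30 [299.5 210.1] [581.  34. 140.]
25 [299.8 212.6] [575.  33. 128.]
20 [300.  214.9] [570.  33. 117.]
10 [300.5 218.2] [564.  33.  92.]
0 [300.8 219.9] [562.  32.  67.]
[(165, 135), (166, 77), (167, 138), (168, 194), (169, 122), (170, 88), (171, 132), (172, 183), (173, 191), (184, 199), (185, 107), (186, 87), (187, 90), (188, 88), (189, 90), (190, 156), (196, 182), (198, 188), (199, 185), (202, 183), (203, 196)]
```

{"name": "carry_out", "arguments": {"slide": [[-0.12,0,0],[-0.24,0,0.02],[-0.3,0,0.15],[-0.3,0,0.3],[-0.3,0,0.45],[-0.3,0,0.6],[-0.3,0,0.7],[-0.3,0,0.72],[-0.3,0,0.72],[-0.3,0,0.72]], "dr": [[0,0,0],[0,0,0],[-0.0087,0.1247,0],[-0.0087,0.1247,0],[-0.0087,0.1247,0],[-0.0087,0.1247,0],[-0.0087,0.1247,0],[-0.0087,0.1247,0],[-0.0087,0.1247,0],[-0.0087,0.1247,0]], "gripper": [0,0,0,0,0,0,0,0,0,0]}}

```text
clock: 35.15
eef_pos: [538.1, -214.7, 352.0]
eef_rot: [-3.14, -0.018, 0.065]
wrist_force: [-1.0, 0.3, -0.4]
finger_gap: 0.7
finger_force: 0.0
```

{"name": "carry_out", "arguments": {"slide": [[0.05,0.15,0],[0.1,0.3,0],[0.15,0.45,0],[0.2,0.6,0],[0.25,0.75,0],[0.3,0.9,0],[0.35,1,0],[0.4,1,0],[0.4,1,0],[0.4,1,0]], "dr": [[0,0,0],[0,0,0],[0,0,0],[0,0,0],[0,0,0],[0,0,0],[0,0,0],[0,0,0],[0,0,0],[0,0,0]], "gripper": [0,0,0,0,0,0,0,0,0,0]}}

```text
clock: 35.98
eef_pos: [638.1, 35.6, 347.6]
eef_rot: [-3.135, -0.018, 0.067]
wrist_force: [-1.1, 0.0, 0.1]
finger_gap: 0.2
finger_force: 0.0
```

```bash
python3 tip.py; python3 phi.py | tail -1; python3 w.py | grep top
```

```text
tcp [638.116  35.635 347.596] tip [639.85   36.352 250.614] axis [ 0.018  0.007 -1.   ] F [-1.053  0.027  0.111] q [-0.004  0.471  1.184  0.007  1.469  1.5  ]
[(165, 108), (166, 102), (167, 97), (168, 93), (169, 91), (170, 84), (171, 79), (172, 75), (173, 69), (174, 61), (175, 51), (176, 48), (177, 40), (178, 43), (179, 61), (180, 63), (181, 39), (182, 78), (183, 113), (184, 116), (185, 117), (186, 87), (187, 36), (188, 68), (189, 88), (190, 157), (193, 129), (194, 111), (195, 113), (196, 110), (197, 109), (198, 108), (199, 108), (200, 111), (201, 113), (202, 114), (203, 111), (204, 112), (205, 85), (206, 71), (207, 70), (208, 70), (209, 44), (210, 52), (211, 109), (212, 111), (213, 110), (214, 110)]
top [323.9 199.4] 182 [10 23] [623.9 -36.   52. ] [624.8 -36.1  46. ]
top [248.5 205.3] 523 [26 24] [608.2 187.4  52. ] [609.  188.1  46. ]
top [172.9 249.3] 362 [17 37] [479.4 411.9  52. ] [479.8 413.5  46. ]
```

{"name": "carry_out", "arguments": {"slide": [[0.06,0.01,0],[0.08,0.01,-0.1],[0.08,0.01,-0.2],[0.08,0.01,-0.24],[0.08,0.01,-0.26],[0.08,0.01,-0.26]], "dr": [[0,0,0],[0,0,0],[0,0,0],[0,0,0],[0,0,0],[0,0,0]], "gripper": [0,0,0,0,0,0]}}

```text
clock: 36.63
eef_pos: [657.8, 37.9, 283.4]
eef_rot: [-3.135, -0.019, 0.066]
wrist_force: [-0.6, -0.7, 0.4]
finger_gap: 1.0
finger_force: 0.0
```

```bash
python3 tip.py
```

```text
tcp [657.82   37.929 283.414] tip [659.592  38.661 186.433] axis [ 0.018  0.008 -1.   ] F [-0.57  -0.736  0.393] q [0.    0.554 1.208 0.008 1.361 1.503]
```

{"name": "carry_out", "arguments": {"slide": [[-0.019,0,-0.017],[-0.038,0,-0.034],[-0.058,0,-0.048],[-0.078,0,-0.062],[-0.093,0,-0.074],[-0.107,0,-0.086],[-0.122,0,-0.098],[-0.134,0,-0.11],[-0.146,0,-0.122],[-0.158,0,-0.134]], "dr": [[0,0,0],[0,0,0],[0,0,0],[0,0,0],[0,0,0],[0,0,0],[0,0,0],[0,0,0],[0,0,0],[0,0,0]], "gripper": [0,0,0,0,0,0,0,0,0,0]}}

```text
clock: 37.47
eef_pos: [618.3, 38.3, 249.7]
eef_rot: [-3.135, -0.019, 0.067]
wrist_force: [1.6, -2.2, 1.6]
finger_gap: 0.3
finger_force: 1.2
```

```bash
python3 tip.py; python3 phi.py | tail -1
```

```text
tcp [618.338  38.319 249.653] tip [620.18   39.045 152.673] axis [ 0.019  0.007 -1.   ] F [ 1.566 -2.163  1.569] q [0.001 0.491 1.382 0.008 1.25  1.502]
[(165, 106), (166, 111), (167, 114), (168, 116), (169, 120), (170, 124), (171, 128), (172, 138), (173, 148), (174, 157), (175, 162), (176, 164), (177, 159), (178, 150), (179, 138), (180, 127), (181, 118), (182, 114), (183, 109), (184, 101), (185, 99), (186, 93), (187, 92), (188, 86), (189, 81), (190, 73), (191, 67), (192, 57), (193, 48), (194, 40), (195, 61), (196, 58), (197, 49), (198, 111), (199, 115), (200, 116), (201, 47), (202, 53), (203, 94), (204, 100), (205, 101), (206, 98), (207, 98), (208, 102), (209, 109), (210, 111), (211, 112), (212, 77), (213, 69), (214, 68)]
```

{"name": "carry_out", "arguments": {"slide": [[-0.012,0,-0.013],[-0.024,0,-0.026],[-0.035,0,-0.04],[-0.046,0,-0.053],[-0.056,0,-0.066],[-0.065,0,-0.082],[-0.074,0,-0.098],[-0.082,0,-0.114],[-0.09,0,-0.13],[-0.097,0,-0.145]], "dr": [[0,0,0],[0,0,0],[0,0,0],[0,0,0],[0,0,0],[0,0,0],[0,0,0],[0,0,0],[0,0,0],[0,0,0]], "gripper": [0,0,0,0,0,0,0,0,0,0]}}

```text
clock: 38.35
eef_pos: [594.1, 38.4, 213.3]
eef_rot: [-3.135, -0.019, 0.067]
wrist_force: [1.5, -1.1, 1.1]
finger_gap: 0.5
finger_force: 0.9
```

```bash
python3 tip.py
```

```text
tcp [594.109  38.382 213.327] tip [595.938  39.118 116.347] axis [ 0.019  0.008 -1.   ] F [ 1.483 -1.141  1.13 ] q [0.001 0.476 1.494 0.008 1.153 1.502]
```

{"name": "carry_out", "arguments": {"slide": [[-0.006,0,-0.017],[-0.012,0,-0.034],[-0.018,0,-0.051],[-0.024,0,-0.068],[-0.028,0,-0.085],[-0.031,0,-0.097],[-0.034,0,-0.109],[-0.036,0,-0.121],[-0.037,0,-0.133],[-0.038,0,-0.145]], "dr": [[0,0,0],[0,0,0],[0,0,0],[0,0,0],[0,0,0],[0,0,0],[0,0,0],[0,0,0],[0,0,0],[0,0,0]], "gripper": [0,0,0,0,0,0,0,0,0,0]}}

```text
clock: 39.18
eef_pos: [584.8, 38.4, 177.2]
eef_rot: [-3.135, -0.019, 0.067]
wrist_force: [0.6, -0.5, 1.1]
finger_gap: 0.9
finger_force: 0.8
```

{"name": "carry_out", "arguments": {"slide": [[0,0,-0.006],[0,0,-0.012],[0,0,-0.018],[0,0,-0.018]], "dr": [[0,0,0],[0,0,0],[0,0,0],[0,0,0]], "gripper": [0,0,0,0]}}

```text
clock: 39.52
eef_pos: [584.7, 38.4, 173.5]
eef_rot: [-3.135, -0.019, 0.067]
wrist_force: [-3.7, -0.3, 7.0]
finger_gap: 0.4
finger_force: 3.3
```

```bash
python3 tip.py
```

```text
tcp [584.702  38.354 173.456] tip [586.499  39.083  76.476] axis [ 0.019  0.008 -1.   ] F [-3.716 -0.292  6.965] q [0.001 0.505 1.553 0.009 1.065 1.501]
```

{"name": "carry_out", "arguments": {"slide": [[0,0,-0.004],[0,0,-0.006],[0,0,-0.006]], "dr": [[0,0,0],[0,0,0],[0,0,0]], "gripper": [0,0,0]}}

```text
clock: 39.77
eef_pos: [584.7, 38.4, 173.3]
eef_rot: [-3.135, -0.02, 0.067]
wrist_force: [-10.9, -1.1, 20.4]
finger_gap: 0.5
finger_force: 10.5
```

```bash
python3 tip.py
python3 - <<'E'
from h import *
import phi
t=camera("top")
print([proj("top",phi.edge(0)).round(1)])
g=t.astype(int).sum(2)//3
for c in (240,262,365): print(c,[(r,int(g[r,c])) for r in range(205,235) if g[r,c]<200])
E
```

```text
tcp [584.744  38.359 173.271] tip [586.602  39.085  76.292] axis [ 0.019  0.007 -1.   ] F [-10.928  -1.101  20.399] q [0.001 0.505 1.553 0.009 1.064 1.501]
[array([300.8, 219.9])]
240 [(220, 135), (221, 90), (222, 90), (223, 90), (224, 69)]
262 [(218, 166), (219, 97), (220, 94), (221, 91), (222, 98), (223, 153)]
365 [(205, 108), (206, 135), (207, 139), (208, 138), (209, 129), (210, 119), (211, 93), (212, 93), (213, 90), (214, 96), (215, 161)]
```

{"name": "carry_out", "arguments": {"slide": [[0,0,0.03],[0,0,0.1],[0,0,0.25],[-0.05,-0.1,0.35],[-0.1,-0.25,0.4],[-0.15,-0.4,0.4],[-0.2,-0.55,0.4],[-0.25,-0.7,0.4],[-0.3,-0.85,0.4],[-0.35,-1,0.4]], "dr": [[0,0,0],[0,0,0],[0,0,0],[0,0,0],[0,0,0],[0,0,0],[0,0,0],[0,0,0],[0,0,0],[0,0,0]], "gripper": [0,0,0,0,0,0,0,0,0,0]}}

```text
clock: 40.65
eef_pos: [496.4, -213.2, 271.7]
eef_rot: [-3.135, -0.02, 0.067]
wrist_force: [1.7, -0.9, -0.5]
finger_gap: 0.6
finger_force: 0.0
```

```bash
python3 tip.py
python3 - <<'E'
from h import *
import phi
np.set_printoptions(suppress=True,precision=1)
t=camera("top"); g=t.astype(int).sum(2)//3
for c in (240,262,300,365): print(c,[(r,int(g[r,c])) for r in range(205,235) if g[r,c]<200])
roi=np.zeros(g.shape,bool);roi[235:270,433:467]=1
for b in blobs((g>165)&roi,20,400): print(b,onz("top",*b[0],49))
a=t[225:285,345:480]
b=cv2.resize(t[130:290,215:395],None,fx=4,fy=3.5); cv2.imwrite("pics/f9.png",b[:,:,::-1])
s=camera("scene"); g=s.astype(int).sum(2)//3
roi=np.zeros(g.shape,bool);roi[315:360,235:275]=1
for b in blobs((g>165)&roi,20,400): print(b,onz("scene",*b[0],49))
E
```

```text
tcp [ 496.355 -213.203  271.668] tip [ 498.211 -212.465  174.689] axis [ 0.019  0.008 -1.   ] F [ 1.744 -0.934 -0.533] q [-0.479  0.3    1.595  0.017  1.233  1.02 ]
240 [(220, 133), (221, 89), (222, 89), (223, 88), (224, 67)]
262 [(218, 164), (219, 97), (220, 91), (221, 90), (222, 96), (223, 150)]
300 [(215, 154), (216, 91), (217, 89), (218, 90), (219, 91), (220, 140)]
365 [(205, 107), (206, 134), (207, 139), (208, 135), (209, 128), (210, 117), (211, 92), (212, 91), (213, 90), (214, 94), (215, 157), (223, 162), (224, 104), (225, 101), (226, 108), (227, 150), (228, 98), (229, 101), (230, 104), (231, 83), (232, 101), (233, 101), (234, 103)]
(array([451.2, 254.8]), np.int32(69), array([9, 9], dtype=int32)) [ 456.4 -412.6   49. ]
(array([250.2, 332.9]), np.int32(40), array([7, 7], dtype=int32)) [ 456.6 -411.7   49. ]
```

View pics/f9.png

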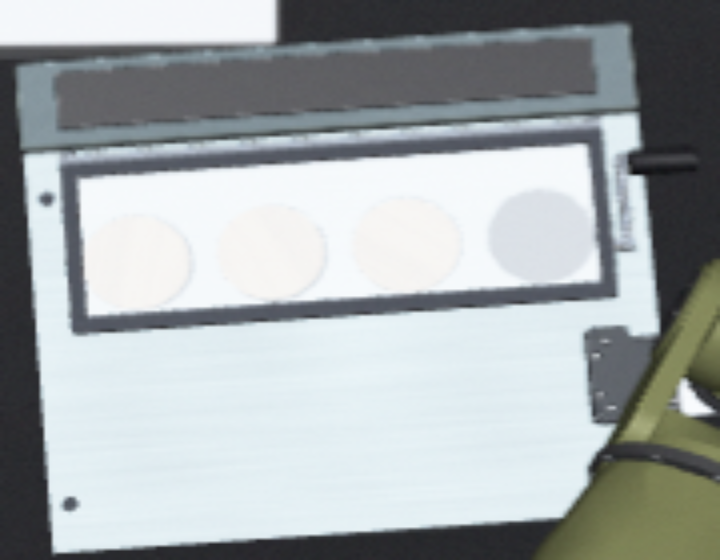

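{"name": "carry_out", "arguments": {"slide": [[-0.04,-0.15,0],[-0.08,-0.3,0],[-0.12,-0.45,0],[-0.167,-0.6,0],[-0.167,-0.75,0],[-0.167,-0.8,-0.1],[-0.167,-0.8,-0.25],[-0.167,-0.8,-0.38],[-0.167,-0.8,-0.4],[-0.167,-0.8,-0.4]], "dr": [[0,0,0],[0,0,0],[0,0,0],[0,0,0],[0,0,0],[0,0,0],[0,0,0],[0,0,0],[0,0,0],[0,0,0]], "gripper": [0,0,0,0,0,0,0,0,0,0]}}

```text
clock: 41.58
eef_pos: [455.5, -410.8, 170.0]
eef_rot: [-3.132, -0.017, 0.067]
wrist_force: [0.1, -0.2, 0.1]
finger_gap: 0.6
finger_force: 0.0
```

```bash
python3 tip.py
```

```text
tcp [ 455.526 -410.836  170.044] tip [ 457.118 -409.828   73.062] axis [ 0.016  0.01  -1.   ] F [ 0.094 -0.226  0.13 ] q [-0.799  0.569  1.462  0.021  1.107  0.695]
```

{"name": "carry_out", "arguments": {"slide": [[0,-0.009,-0.03],[0,-0.009,-0.06],[0,-0.009,-0.08],[0,-0.009,-0.09],[0,-0.009,-0.1],[0,-0.009,-0.108],[0,-0.009,-0.108]], "dr": [[0,0,0],[0,0,0],[0,0,0],[0,0,0],[0,0,0],[0,0,0],[0,0,0]], "gripper": [0,0,0,0,0,0,0]}}

```text
clock: 42.17
eef_pos: [455.8, -414.0, 144.8]
eef_rot: [-3.136, -0.02, 0.067]
wrist_force: [0.3, 0.7, 4.0]
finger_gap: 0.7
finger_force: 2.1
```

{"name": "carry_out", "arguments": {"slide": [[0,0,-0.004],[0,0,-0.008],[0,0,-0.008]], "dr": [[0,0,0],[0,0,0],[0,0,0]], "gripper": [0,0,0]}}

```text
clock: 42.42
eef_pos: [455.8, -414.0, 143.5]
eef_rot: [-3.136, -0.02, 0.067]
wrist_force: [-1.0, 2.6, 8.3]
finger_gap: 0.7
finger_force: 4.5
```

{"name": "carry_out", "arguments": {"slide": [[0,0,-0.003],[0,0,-0.005],[0,0,-0.005]], "dr": [[0,0,0],[0,0,0],[0,0,0]], "gripper": [0,0,0]}}

```text
clock: 42.67
eef_pos: [455.9, -414.0, 143.2]
eef_rot: [-3.136, -0.021, 0.067]
wrist_force: [-4.3, 6.4, 19.1]
finger_gap: 0.5
finger_force: 9.7
```

{"name": "carry_out", "arguments": {"slide": [[0,0,0.04],[0,0,0.15],[0,0,0.3],[0,0,0.45],[0,0,0.5],[0,0,0.5]], "dr": [[0,0,0],[0,0,0],[0,0,0],[0,0,0],[0,0,0],[0,0,0]], "gripper": [0,0,0,0,0,0]}}

```text
clock: 43.17
eef_pos: [456.1, -414.4, 270.1]
eef_rot: [-3.14, -0.023, 0.067]
wrist_force: [0.1, -0.7, -0.0]
finger_gap: 0.4
finger_force: 0.0
```

```bash
python3 tip.py
python3 - <<'E'
from h import *
t=camera("top"); g=t.astype(int).sum(2)//3
for c in (240,262,300): print(c,[(r,int(g[r,c])) for r in range(205,235) if g[r,c]<200])
a=cv2.imread("pics/f9.png")
H,S,V=cv2.split(cv2.cvtColor(t,cv2.COLOR_RGB2HSV))
print([b for b in blobs((S>8)&(H>5)&(H<25)&(V>200),200,900) if b[0][1]>150])
E
```

```text
tcp [ 456.053 -414.423  270.057] tip [ 458.292 -414.109  173.083] axis [ 0.023  0.003 -1.   ] F [ 0.132 -0.691 -0.018] q [-0.802  0.468  1.367  0.02   1.293  0.697]
240 [(220, 132), (221, 89), (222, 88), (223, 88), (224, 69)]
262 [(218, 163), (219, 97), (220, 91), (221, 91), (222, 97), (223, 148)]
300 [(215, 157), (216, 93), (217, 89), (218, 88), (219, 91), (220, 141)]
[(array([172.4, 248.7]), np.int32(388), array([16, 38], dtype=int32))]
```

```bash
python3 -c "
from cell import *
print(sign_off())"
```

```text
the job is handed in; nothing more can be done
None
```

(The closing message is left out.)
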